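# Gauge two tube sleeves and sort them

## Task

One of these two tube sleeves has sunk in inside its bore during autoclaving. Take the plug gauge from its stand and try it straight down in each sleeve's bore, the left sleeve first and then the right one, without forcing it: a sound sleeve lets it in until the collar meets the rim, a bad one stops it part way. Hang the gauge back in its stand, then stand the sleeve that passed in the steel tray and the one that failed in the cardboard box, and leave the other things on the bench where they are.

Things in the scene. Friction and masses are not known exactly. Their poses are not given: they have to be found in the camera images.
- sleeve_a_mid (a point): Centre of one of two loose white tube sleeves, alike outside: round, 50 mm diameter, 70 mm high, upright, 140 g, closed below (6 mm floor), 31 mm bore open at the top. z up to the mouth. Sound one: bore 31 mm all the way; bad one: steps in to 25 mm from 22 mm below the rim. Which is which is not told: gauge them. One starts on the left (y > 0.03), one on the right (y < -0.06).
- sleeve_b_mid (a point): The same point of the other sleeve, of the same size and look.
- gauge_grip (a point): Mid-handle of the loose steel plug gauge, 138 mm long, 0.3 kg. From the tip: plug 28 mm diameter x 58 (2 mm bevel), collar 44 x 5, round dark handle 22 x 75. This point: on the axis, 105 mm from the tip, 47 from the collar's underside, 33 from the handle's top. z from tip to handle. Hangs upright in the stand, collar on its plate. Goes 58 mm into a sound sleeve (collar on rim), 22 into the bad one.
- gauge_tip (a point): Centre of the flat end of the gauge's plug (its lower end). z points along the gauge to the handle.
- stand_hole (a point): Centre of the 33 mm through hole in the stand's top plate, at its upper face, 70 mm above the bench; z up. Fixed aluminium stand: base 80 x 90 mm, top plate 64 x 90 x 8 mm on two cheeks 80 mm apart; 64 mm from the upper face down to the base plate. Keep clear of the fixed centrifuge (x > 0.53, y -0.43 to -0.07, 230 mm high, its lid open higher at the back) right of it.
- tray_floor (a point): Centre of the inner floor of the fixed steel instrument tray for sleeves that pass, 3 mm above the bench; z up, y along its length. 120 x 160 mm outside, 114 x 154 inside, walls 22 mm high from the bench, a wire handle standing 16 mm out at each short end. At the left or the right end of the work area.
- carton_floor (a point): Centre of the inner floor of the fixed shallow cardboard box for sleeves that fail, 3 mm above the bench; z up, y along its length. 124 x 150 mm outside, 118 x 144 inside, walls 30 mm high from the bench. At the other end of the work area.
- timer: Bystander: white bench timer, 66 x 58 x 20 mm, loose; origin at the centre of its underside.
- amber_vial: Bystander: small brown glass bottle with a cap, 26 mm in diameter, 50 mm high, loose; origin at the centre of its underside.
- dropper: Bystander: small white reagent dropper bottle, 27 mm in diameter, 63 mm high, loose; origin at the centre of its underside.
- felt_marker: Bystander: felt marker lying along x between the left sleeve and the left end's tray or box, 127 mm long, 12 mm thick, loose; origin near its middle, on the bench.

How it is judged (in metres and radians):
On the way, in this order (a step that is already met when the one before it is completed fails the run):
1. the gauge has been tried in the left sleeve: down to the collar (within 4 mm) in a sound one, down onto the step inside (within 3 mm) in the bad one (((world y of sleeve_a_mid above 0 m and z of gauge_tip in the frame of sleeve_a_mid below 0.0165 m and horizontal distance between gauge_tip and sleeve_a_mid below 0.006 m and angle between the z axis of gauge_tip and the z axis of sleeve_a_mid, either way round below 0.15 rad and angle between sleeve_a_mid's own z axis and vertical below 0.15 rad) or (world y of sleeve_b_mid above 0 m and z of gauge_tip in the frame of sleeve_b_mid below -0.019 m and horizontal distance between gauge_tip and sleeve_b_mid below 0.006 m and angle between the z axis of gauge_tip and the z axis of sleeve_b_mid, either way round below 0.15 rad and angle between sleeve_b_mid's own z axis and vertical below 0.15 rad))), for 0.2 s.
2. then the gauge has been tried in the right sleeve in the same way (((world y of sleeve_a_mid below 0 m and z of gauge_tip in the frame of sleeve_a_mid below 0.0165 m and horizontal distance between gauge_tip and sleeve_a_mid below 0.006 m and angle between the z axis of gauge_tip and the z axis of sleeve_a_mid, either way round below 0.15 rad and angle between sleeve_a_mid's own z axis and vertical below 0.15 rad) or (world y of sleeve_b_mid below 0 m and z of gauge_tip in the frame of sleeve_b_mid below -0.019 m and horizontal distance between gauge_tip and sleeve_b_mid below 0.006 m and angle between the z axis of gauge_tip and the z axis of sleeve_b_mid, either way round below 0.15 rad and angle between sleeve_b_mid's own z axis and vertical below 0.15 rad))), for 0.2 s.
At the end, for the whole second after the job is handed in: The sleeve that passed stands upright (within 0.1 rad) on the floor inside the steel tray, the failed one likewise inside the cardboard box; the gauge hangs upright (within 0.1 rad) in its stand, collar down on the plate (within 4 mm); all at rest and let go (x of sleeve_b_mid in the frame of tray_floor between -0.036 and 0.036 m and y of sleeve_b_mid in the frame of tray_floor between -0.056 and 0.056 m and z of sleeve_b_mid in the frame of tray_floor between 0.031 and 0.039 m and angle between each of sleeve_b_mid, sleeve_a_mid, gauge_tip's own z axis and vertical below 0.1 rad and linear speed of each of sleeve_b, sleeve_a, gauge below 0.02 m/s and x of sleeve_a_mid in the frame of carton_floor between -0.038 and 0.038 m and y of sleeve_a_mid in the frame of carton_floor between -0.051 and 0.051 m and z of sleeve_a_mid in the frame of carton_floor between 0.031 and 0.039 m and horizontal distance between gauge_tip and stand_hole below 0.012 m and z of gauge_tip in the frame of stand_hole between -0.061 and -0.054 m); the robot touches nothing.
It fails at once if a bystander (timer, brown bottle, dropper bottle, felt marker) is shifted by more than 25 mm (distance of any of timer, amber_vial, dropper, felt_marker from where it was at the start of the episode above 0.025 m).
It fails at once if the gauge is forced: more than 80 N between the gauge and a sleeve (contact force between gauge and sleeve_a above 80 N or contact force between gauge and sleeve_b above 80 N).
It fails at once if a sleeve is knocked over (angle between any of sleeve_a_mid, sleeve_b_mid's own z axis and vertical above 0.8 rad).
It also fails if it takes over 70 s, if anything falls off the work surface, if the arm or the gripper's body presses on something with over 40 N, if the wrist force passes 120 N, or if a joint passes its speed limit or range.

## Robot

A 7-joint arm with a two-finger parallel gripper is mounted at the origin on a cart in front of the work surface, level with it; the furniture and walls round the work are solid. World frame = base frame: x ahead of the robot, y to its left, z up, the work surface at z = 0. Lengths are in mm, angles in rad, forces in N, time in s.
With the tool pointing down it reaches from about 400 to 850 mm from the base axis. Payload 4.5 kg.
Tool frame: the origin (TCP) lies midway between the tips of the shut fingers; the grasp point (between the pads) lies 19 mm behind it (bot.tcp_to_grasp is the distance from the TCP to the grasp point, in mm); z points along the fingers, x is the direction in which the jaws open and shut, and the axes are right-handed (so a half turn about z gives the same grasp; the last joint's range is limited). The gripper opens to 88 mm and grips with 3 to 60 N. Pads are 18 mm wide; open, the fingers measure 123 mm over their backs; the gripper's body (75 mm by 187 mm) begins 45 mm behind the grasp point.
Start: joints at [1.286, 0.689, -0.195, 1.565, 0.157, 0.902, -0.215], TCP at [195.921, -593.522, 238.743] pointing down, gripper open.
Joint ranges: [-3.01, 3.01], [-0.46, 2.08], [-1.47, 1.51], [0.13, 2.56], [-1, 4.14], [0.04, 2.09], [-2.66, 2.66]. Speed limits (rad/s): [2.57, 2.57, 3.14, 3.14, 3.14, 3.14, 3.14].

## Interface

Orientations are given as a unit quaternion [x, y, z, w].
In Python, from workcell import bot, optics, workorder, models gives the robot as it stands.
- The arm moves only by the tool carry_out, never from a script. Its argument "commands" is a list of rows, each an object of numbers: "fingers": the finger opening in mm, from 0 to 88.1; "tx", "ty", "tz": the shift along the world's x, y, z in mm; "yaw": the turn about the world's z in rad. In form: [{"fingers": .., "tx": .., "ty": .., "tz": .., "yaw": ..}, ...]. A call has 1 to 20 rows; each row shifts and turns the commanded pose from where the row before left it; what a row does not reach is not made up. A row lasts 1/12 s, in which the tool goes at most 41.7 mm and 7.16 degrees, less where a joint would pass 70% of its speed; a pose out of reach is approached as far as the arm can. A call is refused whole if a number of a shift passes 41.7 or a number of a turn 0.125, either way. A call with a gripper value outside its range is refused whole. The fingers move at their own pace and stop on an object; "newtons" is the grip in N (left out, the last holds). Time passes only in rows, so rows that do not move let the fingers close. It gives the time, the measured TCP pose, the force and the opening at its end, in the units of the state.
- bot.sense(): the state, without advancing time (a new reading comes with each control period).
- optics.get_image(name): name is "side" or "top" or "wrist"; returns a dict with "frame" (400x640x3 uint8, red, green, blue), "K" (3x3 intrinsics, pixels), "k1" (the pictures are not rectified: a ray, as slopes to the right and down, at radius r is drawn at 1 + k1 r^2 times it, then the intrinsics apply), "position" and "attitude" of the camera in the world; the wrist camera has in their place "mount" (4x4, takes a point from camera to tool coordinates, whose origin is the TCP and whose axes are the tool frame's). Camera axes: x right, y down, z forward; pixel columns grow to the right and rows downward; lengths in mm; the calibration is good to about 2 mm. A picture is of the moment at which its call begins: read the wrist's pose just before it. There is no depth.
- workorder.finish_job(): hands the job in, once; it reports no verdict.
Trained networks look in a picture, given as the dict that the camera call returned (one of the last four; its "shot" number tells which), for a name from the list of things; names that differ only in an ending like _2 or _b are one class to them, and where a whole thing is asked for, a point or a joint stands for the part that bears it (a point fixed in the world has none). Each returns a list of dicts, best first, with "score" (0 to 1); they miss things now and then, are a little off and sometimes report something else, mostly with a low value. They report only what shows in the picture. A call takes as long as a camera call.
- models.find_in(target, picture): "location" ([x, y, z] in mm, in world coordinates, good to about 4 mm: the middle of the surface that is visible of it).
- models.outline_of(target, picture): "region" (400x640 bool, what is visible of it).
- models.mark_of(target, picture): "location" ([x, y, z] in mm, in world coordinates, good to about 4 mm: a listed point, or the origin of a listed thing).
The state is a dict: "clock": time; "joints": joint angles; "qd": joint speeds; "tau": joint torques, N m; "tcp_pos": TCP position; "ee_rot": TCP orientation; "ft_force": force on the tool from outside, world axes, zero at the start; "moment": the same for the moment, N m; "width": finger opening in mm.
Only numpy, scipy, OpenCV 4.12 (cv2) and the standard library are available. Lean on these libraries where they do the work, as an engineer would, in place of code of your own. Each camera call takes 0.05 s, during which the arm holds its last target. There are 200 camera calls.

## Working session

There is one attempt and no reset: what is moved stays moved. The work goes in short steps, Python scripts to look and compute and a tool call to move; the robot and the scene stay as the last step left them, time stands still between calls to the robot, and variables do not carry over. Pictures are saved under pics/ and viewed, on a budget of 14 in all, crops included, one or two more only if the job needs it, and the job is handed in when it is done.

Besides the shell and the picture viewer there is one more tool, called after "Call:" as name([rows], argument=value, ...), one row to a line, values as JSON. carry_out: Moves the arm, as the interface text tells. Its arguments: {"type":"object","properties":{"commands":{"type":"array"},"newtons":{"type":"number"}},"required":["commands"]}

```bash
mkdir -p pics
cat > h.py <<'E'
import numpy as np, cv2
from workcell import bot, optics, workorder, models
from scipy.spatial.transform import Rotation as R
def save(p,n,crop=None):
    f=p["frame"]
    if crop: f=f[crop[1]:crop[3],crop[0]:crop[2]]
    cv2.imwrite("pics/"+n,cv2.cvtColor(np.ascontiguousarray(f),cv2.COLOR_RGB2BGR))
def campose(p):
    if "position" in p:
        a=np.array(p["attitude"],float); r=R.from_quat(a).as_matrix() if a.size==4 else a
        return np.array(p["position"],float),r
    s=bot.sense(); Rt=R.from_quat(s["ee_rot"]).as_matrix(); M=np.array(p["mount"])
    return Rt@M[:3,3]+s["tcp_pos"],Rt@M[:3,:3]
def proj(p,P):
    c,r=campose(p); q=(np.atleast_2d(P)-c)@r; s=q[:,:2]/q[:,2:]; s=s*(1+p["k1"]*(s**2).sum(1,keepdims=True))
    K=np.array(p["K"]); return s*[K[0,0],K[1,1]]+[K[0,2],K[1,2]]
def ray(p,uv,z):
    "world points at height z on pixel rays"
    K=np.array(p["K"]); uv=np.atleast_2d(uv).astype(float); d=(uv-[K[0,2],K[1,2]])/[K[0,0],K[1,1]]; s=d.copy()
    for _ in range(20): s=d/(1+p["k1"]*(s**2).sum(1,keepdims=True))
    c,r=campose(p); v=np.c_[s,np.ones(len(s))]@r.T
    return c+v*((z-c[2])/v[:,2])[:,None]
E
python3 - <<'E'
from h import *
s=bot.sense(); print({k:np.round(v,3) for k,v in s.items()})
for n in ("top","side"):
    p=optics.get_image(n); save(p,n+"0.png"); print(n,p["k1"],campose(p)[0])
    for t in "sleeve_a_mid gauge_grip gauge_tip stand_hole tray_floor carton_floor timer amber_vial dropper felt_marker".split():
        print(t,[(np.round(d["location"]).tolist(),round(d["score"],2)) for d in models.mark_of(t,p)][:3])
E
```

```text
{'clock': np.float64(0.0), 'joints': array([ 1.286,  0.69 , -0.195,  1.566,  0.157,  0.902, -0.215]), 'qd': array([ 0.001,  0.001,  0.   , -0.001,  0.   , -0.001, -0.002]), 'tau': array([-0.0000e+00, -5.2756e+01, -1.2660e+00, -1.5343e+01, -5.3000e-02,
        6.0000e-03,  0.0000e+00]), 'tcp_pos': array([ 195.621, -592.904,  237.863]), 'ee_rot': array([ 0.81 , -0.586, -0.001, -0.001]), 'ft_force': array([-0.659, -0.571,  0.441]), 'moment': array([0.026, 0.007, 0.033]), 'width': np.float64(87.858)}
top -0.08583924490464082 [ 383.49365014  -12.64918461 1172.2804269 ]
sleeve_a_mid [([454.0, 45.0, 36.0], 0.63), ([447.0, 173.0, 1.0], 0.2)]
gauge_grip [([573.0, 92.0, 118.0], 0.69), ([616.0, -41.0, -4.0], 0.3)]
gauge_tip []
stand_hole [([574.0, 91.0, 72.0], 0.82), ([594.0, 236.0, 1.0], 0.48)]
tray_floor [([420.0, 314.0, 7.0], 0.72)]
carton_floor [([414.0, -367.0, 5.0], 0.97), ([575.0, 92.0, 73.0], 0.42)]
timer [([594.0, 237.0, 0.0], 0.79), ([410.0, -365.0, 6.0], 0.23)]
amber_vial [([612.0, -42.0, -2.0], 0.65)]
dropper [([576.0, -32.0, 2.0], 0.61)]
felt_marker []
side -0.02489199092244369 [ 307.46001088 -705.42943165  777.62468006]
sleeve_a_mid [([456.0, 44.0, 34.0], 0.78)]
gauge_grip [([568.0, 93.0, 116.0], 0.8)]
gauge_tip []
stand_hole [([572.0, 93.0, 66.0], 0.65), ([411.0, -363.0, 1.0], 0.18)]
tray_floor [([421.0, 315.0, 5.0], 0.74)]
carton_floor []
timer [([592.0, 235.0, -0.0], 0.44)]
amber_vial []
dropper []
felt_marker [([445.0, 168.0, 1.0], 0.52)]
```

View pics/top0.png

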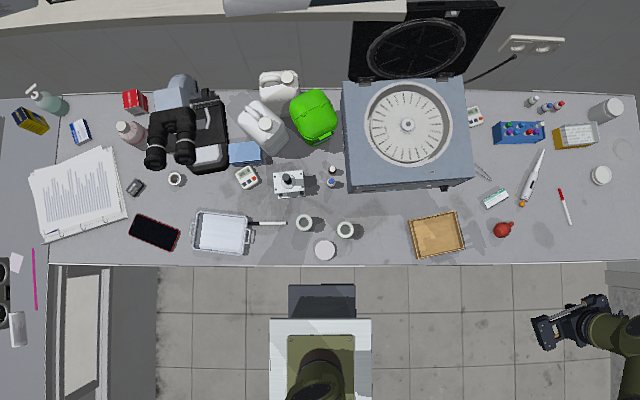

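View pics/side0.png

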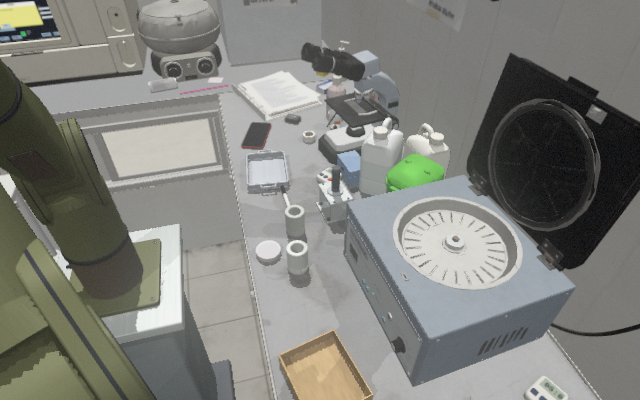

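Call:
carry_out([
  {"tx": 12,"ty": 28.5,"tz": 4,"yaw": -0.016},
  {"tx": 12,"ty": 28.5,"tz": 4,"yaw": -0.016},
  {"tx": 12,"ty": 28.5,"tz": 4,"yaw": -0.016},
  {"tx": 12,"ty": 28.5,"tz": 4,"yaw": -0.016},
  {"tx": 12,"ty": 28.5,"tz": 4,"yaw": -0.016},
  {"tx": 12,"ty": 28.5,"tz": 4,"yaw": -0.016},
  {"tx": 12,"ty": 28.5,"tz": 4,"yaw": -0.016},
  {"tx": 12,"ty": 28.5,"tz": 4,"yaw": -0.016},
  {"tx": 12,"ty": 28.5,"tz": 4,"yaw": -0.016},
  {"tx": 12,"ty": 28.5,"tz": 4,"yaw": -0.016},
  {"tx": 12,"ty": 28.5,"tz": 4,"yaw": -0.016},
  {"tx": 12,"ty": 28.5,"tz": 4,"yaw": -0.016},
  {"tx": 12,"ty": 28.5,"tz": 4,"yaw": -0.016},
  {"tx": 12,"ty": 28.5,"tz": 4,"yaw": -0.016},
  {"tx": 12,"ty": 28.5,"tz": 4,"yaw": -0.016},
  {"tx": 12,"ty": 28.5,"tz": 4,"yaw": -0.016},
  {"tx": 12,"ty": 28.5,"tz": 4,"yaw": -0.016},
  {"tx": 12,"ty": 28.5,"tz": 4,"yaw": -0.016},
  {"tx": 12,"ty": 28.5,"tz": 4,"yaw": -0.016},
  {"tx": 12,"ty": 28.5,"tz": 4,"yaw": -0.016},
])

```text
$.commands[0]: bad value
```

Run:
```python
from h import *
s=bot.sense(); print({k:np.round(s[k],3) for k in("clock","joints","tcp_pos","ee_rot")})
p=optics.get_image("wrist"); save(p,"w1.png"); print(campose(p), p["K"],p["k1"],p["mount"])
for t in "sleeve_a_mid gauge_grip stand_hole tray_floor carton_floor".split():
    print(t,[(np.round(d["location"],1).tolist(),round(d["score"],2)) for d in models.mark_of(t,p)][:3])
p=optics.get_image("top")
for t,uv,z in(("L",(304,222),70),("R",(345,229),70),("jug",(258,112),200),("jug2",(278,80),200),("cap",(325,250),20)): print(t,ray(p,uv,z))
```

```text
{'clock': np.float64(1.1), 'joints': array([ 1.286,  0.689, -0.195,  1.565,  0.157,  0.903, -0.215]), 'tcp_pos': array([ 195.938, -593.524,  238.747]), 'ee_rot': array([ 0.81 , -0.586,  0.   ,  0.   ])}
(array([ 265.76115117, -571.79092435,  384.11943986]), array([[ 3.14036405e-01, -9.11075202e-01, -2.67063875e-01],
       [-9.49410942e-01, -3.01361906e-01, -8.83168485e-02],
       [-1.95878056e-05,  2.81288071e-01, -9.59623375e-01]])) [[318.46862395   0.         317.87636076]
 [  0.         318.46862395 201.22285715]
 [  0.           0.           1.        ]] -0.04372002712406022 [[ 9.99999800e-01  6.27937735e-04  7.97105539e-05  1.26897501e+00]
 [-6.25005653e-04  9.59624013e-01  2.81285199e-01 -7.31490762e+01]
 [ 1.00137429e-04 -2.81285193e-01  9.59624213e-01 -1.45364995e+02]
 [ 0.00000000e+00  0.00000000e+00  0.00000000e+00  1.00000000e+00]]
sleeve_a_mid []
gauge_grip []
stand_hole []
tray_floor []
carton_floor []
L [[447.92514692  45.67555808  70.        ]]
R [[426.78038678 -76.73726518  70.        ]]
jug [[743.12129149 167.21227881 200.        ]]
jug2 [[836.43686553 113.68062802 200.        ]]
cap [[363.84365544 -17.10410732  20.        ]]
```

View pics/w1.png

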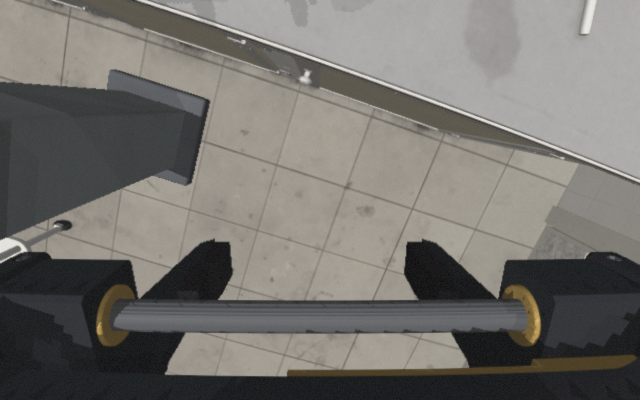

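Call:
carry_out([
  {"fingers": 88,"tx": 11,"ty": 29,"tz": 3,"yaw": -0.016},
  {"fingers": 88,"tx": 11,"ty": 29,"tz": 3,"yaw": -0.016},
  {"fingers": 88,"tx": 11,"ty": 29,"tz": 3,"yaw": -0.016},
  {"fingers": 88,"tx": 11,"ty": 29,"tz": 3,"yaw": -0.016},
  {"fingers": 88,"tx": 11,"ty": 29,"tz": 3,"yaw": -0.016},
  {"fingers": 88,"tx": 11,"ty": 29,"tz": 3,"yaw": -0.016},
  {"fingers": 88,"tx": 11,"ty": 29,"tz": 3,"yaw": -0.016},
  {"fingers": 88,"tx": 11,"ty": 29,"tz": 3,"yaw": -0.016},
  {"fingers": 88,"tx": 11,"ty": 29,"tz": 3,"yaw": -0.016},
  {"fingers": 88,"tx": 11,"ty": 29,"tz": 3,"yaw": -0.016},
  {"fingers": 88,"tx": 11,"ty": 29,"tz": 3,"yaw": -0.016},
  {"fingers": 88,"tx": 11,"ty": 29,"tz": 3,"yaw": -0.016},
  {"fingers": 88,"tx": 11,"ty": 29,"tz": 3,"yaw": -0.016},
  {"fingers": 88,"tx": 11,"ty": 29,"tz": 3,"yaw": -0.016},
  {"fingers": 88,"tx": 11,"ty": 29,"tz": 3,"yaw": -0.016},
  {"fingers": 88,"tx": 11,"ty": 29,"tz": 3,"yaw": -0.016},
  {"fingers": 88,"tx": 11,"ty": 29,"tz": 3,"yaw": -0.016},
  {"fingers": 88,"tx": 11,"ty": 29,"tz": 3,"yaw": -0.016},
  {"fingers": 88,"tx": 11,"ty": 29,"tz": 3,"yaw": -0.016},
  {"fingers": 88,"tx": 0,"ty": 0,"tz": 0,"yaw": -0.016},
])

```text
clock: 3.12
tcp_pos: [408.0, -36.3, 296.7]
ee_rot: [0.71, -0.704, 0.001, -0.003]
ft_force: [-0.3, -0.8, -0.1]
width: 88.1
```

Run:
```python
from h import *
s=bot.sense(); print({k:np.round(s[k],3) for k in("clock","joints","tcp_pos","ee_rot")})
p=optics.get_image("wrist"); save(p,"w2.png"); print(campose(p)[0])
for t in "sleeve_a_mid gauge_grip stand_hole tray_floor carton_floor".split():
    print(t,[(np.round(d["location"],1).tolist(),round(d["score"],2)) for d in models.mark_of(t,p)][:3])
```

```text
{'clock': np.float64(3.117), 'joints': array([ 0.093,  0.323, -0.155,  2.094,  0.07 ,  0.724, -1.669]), 'tcp_pos': array([407.964, -36.327, 296.678]), 'ee_rot': array([ 0.71 , -0.704,  0.001, -0.003])}
[479.61456474 -40.34928851 441.7713843 ]
sleeve_a_mid [([451.4, 44.9, 32.3], 0.64)]
gauge_grip [([576.8, 92.8, 114.1], 0.8)]
stand_hole []
tray_floor [([422.0, 314.0, 4.0], 0.79), ([595.2, 231.2, 2.3], 0.33)]
carton_floor [([410.0, -363.5, -0.5], 0.72)]
```

View pics/w2.png

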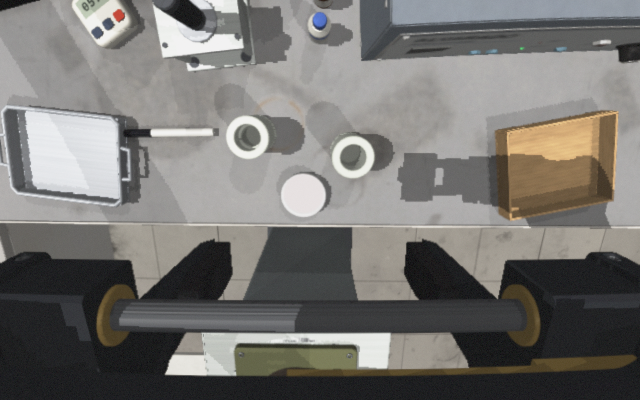

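Call:
carry_out([
  {"fingers": 88,"tx": 14,"ty": 16,"tz": -5,"yaw": 0.002},
  {"fingers": 88,"tx": 14,"ty": 16,"tz": -5,"yaw": 0},
  {"fingers": 88,"tx": 14,"ty": 16,"tz": -5,"yaw": 0},
  {"fingers": 88,"tx": 14,"ty": 16,"tz": -5,"yaw": 0},
  {"fingers": 88,"tx": 14,"ty": 16,"tz": -5,"yaw": 0},
  {"fingers": 88,"tx": 14,"ty": 16,"tz": -5,"yaw": 0},
  {"fingers": 88,"tx": 14,"ty": 16,"tz": -5,"yaw": 0},
  {"fingers": 88,"tx": 14,"ty": 16,"tz": -5,"yaw": 0},
  {"fingers": 88,"tx": 0,"ty": 0,"tz": 0,"yaw": 0},
  {"fingers": 88,"tx": 0,"ty": 0,"tz": 0,"yaw": 0},
])

```text
clock: 4.25
tcp_pos: [516.9, 85.0, 255.2]
ee_rot: [0.707, -0.707, -0.0, 0.001]
ft_force: [-1.2, -0.1, 0.5]
width: 87.8
```

```bash
cat >> h.py <<'E'
from scipy.optimize import minimize
A=np.linspace(0,2*np.pi,48,endpoint=False)
def circ(c,r,z): return np.c_[c[0]+r*np.cos(A),c[1]+r*np.sin(A),np.full(48,z)]
def samp(g,p,P):
    u=proj(p,P).astype(np.float32); return cv2.remap(g,u[:,0].copy(),u[:,1].copy(),cv2.INTER_LINEAR).ravel()
def fitrim(p,xy,z=70.,span=10):
    g=p["frame"].astype(np.float32).mean(2)
    def f(c): return -np.mean([samp(g,p,circ(c,r,z)).mean() for r in(17,18,20,22,23.5,24.3)])+.5*np.mean([samp(g,p,circ(c,r,z)).mean() for r in(11,13,14.5)])
    G=[(f((xy[0]+i,xy[1]+j)),xy[0]+i,xy[1]+j) for i in range(-span,span+1,2) for j in range(-span,span+1,2)]
    m=minimize(f,min(G)[1:],method="Nelder-Mead"); return m.x,m.fun
E
python3 - <<'E'
from h import *
s=bot.sense(); print({k:np.round(s[k],3) for k in("clock","tcp_pos","ee_rot")})
p=optics.get_image("wrist"); save(p,"w3.png")
print(fitrim(p,(450,45)),fitrim(p,(430,-77)))
for t in "gauge_grip stand_hole".split():
    print(t,[(np.round(d["location"],1).tolist(),round(d["score"],2)) for d in models.mark_of(t,p)][:3])
p=optics.get_image("top")
print("top",fitrim(p,(450,45)),fitrim(p,(430,-77)))
p=optics.get_image("side")
print("side",fitrim(p,(450,45)),fitrim(p,(430,-77)))
E
```

```text
{'clock': np.float64(4.25), 'tcp_pos': array([516.944,  84.96 , 255.157]), 'ee_rot': array([ 0.707, -0.707, -0.   ,  0.001])}Traceback (most recent call last):
  File "<stdin>", line 4, in <module>
  File "h.py", line 32, in fitrim
    m=minimize(f,min(G)[1:],method="Nelder-Mead"); return m.x,m.fun
    res = _minimize_neldermead(fun, x0, args, callback, bounds=bounds,
                               **options)
    fxr = func(xr)
    fx = function(np.copy(x), *(wrapper_args + args))
  File "h.py", line 30, in f
    def f(c): return -np.mean([samp(g,p,circ(c,r,z)).mean() for r in(17,18,20,22,23.5,24.3)])+.5*np.mean([samp(g,p,circ(c,r,z)).mean() for r in(11,13,14.5)])
                               ~~~~^^^^^^^^^^^^^^^^^
  File "h.py", line 27, in samp
    u=proj(p,P).astype(np.float32); return cv2.remap(g,u[:,0].copy(),u[:,1].copy(),cv2.INTER_LINEAR).ravel()
      ~~~~^^^^^
  File "h.py", line 15, in proj
    c,r=campose(p); q=(np.atleast_2d(P)-c)@r; s=q[:,:2]/q[:,2:]; s=s*(1+p["k1"]*(s**2).sum(1,keepdims=True))
        ~~~~~~~^^^
  File "h.py", line 12, in campose
    s=bot.sense(); Rt=R.from_quat(s["ee_rot"]).as_matrix(); M=np.array(p["mount"])
ValueError: time passes only in moves, steps and waits
```

View pics/w3.png

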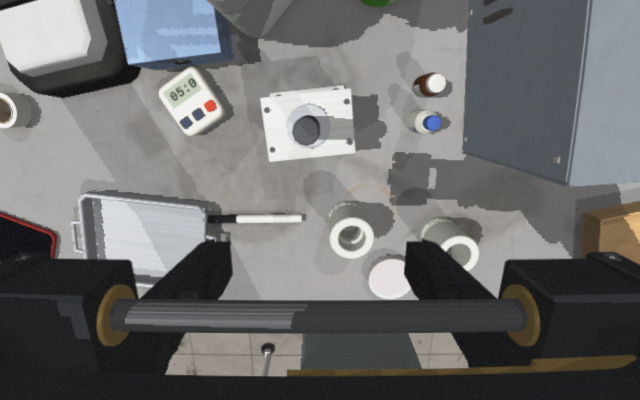

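```bash
python3 - <<'E'
s=open("h.py").read()
s=s.replace('    s=bot.sense(); Rt=','    s=p["s"]; Rt=')
s+='''
def get(n):
    s=bot.sense(); p=optics.get_image(n); p["s"]=s; return p
def marks(p,ts):
    for t in ts.split(): print(t,[(np.round(d["location"],1).tolist(),round(d["score"],2)) for d in models.mark_of(t,p)][:3])
'''
open("h.py","w").write(s)
E
python3 - <<'E'
from h import *
p=get("wrist")
marks(p,"gauge_grip stand_hole")
for z in(150,): print("handle top",ray(p,[(306,130)],z))
print("w",fitrim(p,(450,45)))
p=get("top");print("top",fitrim(p,(450,45)),fitrim(p,(430,-77)))
marks(p,"gauge_grip stand_hole")
p=get("side")
print("side",fitrim(p,(450,45)),fitrim(p,(430,-77)))
marks(p,"gauge_grip stand_hole")
f=cv2.imread("pics/w3.png"); cv2.imwrite("pics/c3.png",cv2.resize(f[70:180,240:370],None,fx=5,fy=5,interpolation=cv2.INTER_NEAREST))
E
```

```text
gauge_grip [([573.3, 94.0, 115.8], 0.93)]
stand_hole []
handle top [[573.61161659  92.04236798 150.        ]]
w (array([450.01341067,  46.34535594]), np.float64(-163.40367126464844))
top (array([466.17194066,  38.65782407]), np.float64(-56.89295196533203)) (array([426.30735679, -76.33491293]), np.float64(-155.81654357910156))
gauge_grip [([575.2, -29.1, 4.4], 0.75)]
stand_hole [([570.0, 92.7, 71.9], 0.43)]
side (array([447.00276151,  46.14914184]), np.float64(-139.72540283203125)) (array([425.09852215, -77.66033633]), np.float64(-146.03707885742188))
gauge_grip [([572.4, 93.9, 112.6], 0.83)]
stand_hole [([572.3, 94.0, 67.2], 0.97)]
```

View pics/c3.png

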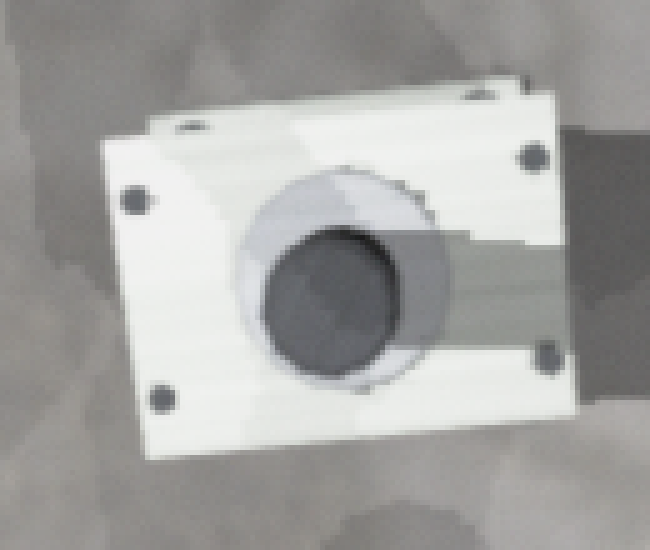

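Run:
```python
from h import *
p=get("wrist"); print(p["s"]["tcp_pos"])
o=.0
print("handle",ray(p,[(304.9,131.4)],150),"collar",ray(p,[(308.5,125.7)],75),"plate",ray(p,[(308.8,125.5)],70))
```

```text
[516.85205625  85.20746232 255.91274486]
handle [[573.04326869  94.27537807 150.        ]] collar [[573.48825248  93.63887792  75.        ]] plate [[573.42892179  93.47810412  70.        ]]
```

Call:
carry_out([
  {"fingers": 88,"tx": 14,"ty": 2.2,"tz": 0,"yaw": 0},
  {"fingers": 88,"tx": 14,"ty": 2.2,"tz": 0,"yaw": 0},
  {"fingers": 88,"tx": 14,"ty": 2.2,"tz": 0,"yaw": 0},
  {"fingers": 88,"tx": 14.5,"ty": 2.2,"tz": 0,"yaw": 0},
  {"fingers": 88,"tx": 0,"ty": 0,"tz": 0,"yaw": 0},
  {"fingers": 88,"tx": 0,"ty": 0,"tz": -16,"yaw": 0},
  {"fingers": 88,"tx": 0,"ty": 0,"tz": -16,"yaw": 0},
  {"fingers": 88,"tx": 0,"ty": 0,"tz": -16,"yaw": 0},
  {"fingers": 88,"tx": 0,"ty": 0,"tz": -16,"yaw": 0},
  {"fingers": 88,"tx": 0,"ty": 0,"tz": -16,"yaw": 0},
  {"fingers": 88,"tx": 0,"ty": 0,"tz": -16,"yaw": 0},
  {"fingers": 88,"tx": 0,"ty": 0,"tz": -16,"yaw": 0},
  {"fingers": 88,"tx": 0,"ty": 0,"tz": -16,"yaw": 0},
  {"fingers": 88,"tx": 0,"ty": 0,"tz": -16,"yaw": 0},
  {"fingers": 88,"tx": 0,"ty": 0,"tz": -13,"yaw": 0},
  {"fingers": 88,"tx": 0,"ty": 0,"tz": 0,"yaw": 0},
  {"fingers": 88,"tx": 0,"ty": 0,"tz": 0,"yaw": 0},
], newtons=30)

```text
clock: 6.22
tcp_pos: [572.4, 94.1, 98.5]
ee_rot: [0.707, -0.707, -0.0, 0.001]
ft_force: [1.2, -0.3, -0.7]
width: 88.0
```

Call:
carry_out([
  {"fingers": 30,"tx": 0,"ty": 0,"tz": 0,"yaw": 0},
  {"fingers": 30,"tx": 0,"ty": 0,"tz": 0,"yaw": 0},
  {"fingers": 30,"tx": 0,"ty": 0,"tz": 0,"yaw": 0},
  {"fingers": 30,"tx": 0,"ty": 0,"tz": 0,"yaw": 0},
  {"fingers": 30,"tx": 0,"ty": 0,"tz": 0,"yaw": 0},
  {"fingers": 15,"tx": 0,"ty": 0,"tz": 0,"yaw": 0},
  {"fingers": 15,"tx": 0,"ty": 0,"tz": 0,"yaw": 0},
  {"fingers": 15,"tx": 0,"ty": 0,"tz": 0,"yaw": 0},
  {"fingers": 15,"tx": 0,"ty": 0,"tz": 0,"yaw": 0},
], newtons=30)

```text
clock: 6.97
tcp_pos: [573.4, 94.3, 98.7]
ee_rot: [0.707, -0.707, 0.0, 0.0]
ft_force: [-0.2, -0.1, 0.3]
width: 29.9
```

Call:
carry_out([
  {"fingers": 12,"tx": 0,"ty": 0,"tz": 0,"yaw": 0},
  {"fingers": 12,"tx": 0,"ty": 0,"tz": 0,"yaw": 0},
  {"fingers": 12,"tx": 0,"ty": 0,"tz": 0,"yaw": 0},
  {"fingers": 12,"tx": 0,"ty": 0,"tz": 0,"yaw": 0},
  {"fingers": 12,"tx": 0,"ty": 0,"tz": 0,"yaw": 0},
], newtons=30)

```text
clock: 7.38
tcp_pos: [573.4, 94.4, 98.7]
ee_rot: [0.707, -0.707, -0.0, -0.0]
ft_force: [1.0, 0.5, -0.5]
width: 20.8
```

Call:
carry_out([
  {"fingers": 12,"tx": 0,"ty": 0,"tz": 8,"yaw": 0},
  {"fingers": 12,"tx": 0,"ty": 0,"tz": 16,"yaw": 0},
  {"fingers": 12,"tx": 0,"ty": 0,"tz": 16,"yaw": 0},
  {"fingers": 12,"tx": 0,"ty": 0,"tz": 16,"yaw": 0},
  {"fingers": 12,"tx": 0,"ty": 0,"tz": 16,"yaw": 0},
  {"fingers": 12,"tx": 0,"ty": 0,"tz": 16,"yaw": 0},
  {"fingers": 12,"tx": -12,"ty": -4.8,"tz": 0,"yaw": 0},
  {"fingers": 12,"tx": -16,"ty": -6.2,"tz": 0,"yaw": 0},
  {"fingers": 12,"tx": -16,"ty": -6.2,"tz": 0,"yaw": 0},
  {"fingers": 12,"tx": -16,"ty": -6.2,"tz": 0,"yaw": 0},
  {"fingers": 12,"tx": -16,"ty": -6.2,"tz": 0,"yaw": 0},
  {"fingers": 12,"tx": -16,"ty": -6.2,"tz": 0,"yaw": 0},
  {"fingers": 12,"tx": -16,"ty": -6.2,"tz": 0,"yaw": 0},
  {"fingers": 12,"tx": -16,"ty": -6.2,"tz": 0,"yaw": 0},
  {"fingers": 12,"tx": 0,"ty": 0,"tz": 0,"yaw": 0},
  {"fingers": 12,"tx": 0,"ty": 0,"tz": 0,"yaw": 0},
  {"fingers": 12,"tx": 0,"ty": 0,"tz": 0,"yaw": 0},
], newtons=30)

```text
clock: 8.8
tcp_pos: [450.7, 46.5, 187.1]
ee_rot: [0.707, -0.707, 0.001, -0.001]
ft_force: [0.7, 0.2, -3.3]
width: 21.3
```

Run:
```python
from h import *
p=get("wrist"); print(p["s"]["tcp_pos"],p["s"]["width"])
q=get("side"); marks(q,"gauge_tip gauge_grip sleeve_a_mid")
t=get("top"); marks(t,"gauge_tip gauge_grip sleeve_a_mid")
print("w R",fitrim(p,(428,-77)),"L",fitrim(p,(449,46)),"sideL",fitrim(q,(449,46)))
up=proj(q,[(449,46,70)])[0]; print(up)
a=cv2.resize(p["frame"][180:400,160:480],(800,550),interpolation=cv2.INTER_CUBIC)
x,y=up.astype(int); b=cv2.resize(q["frame"][y-60:y+40,x-50:x+50],(550,550),interpolation=cv2.INTER_CUBIC)
print("side crop origin",x-50,y-60)
save({"frame":np.vstack([cv2.resize(a,(520,357)),np.zeros((1,520,3),np.uint8)])[:, :],},"a4.png")
h=np.hstack([cv2.resize(a,(480,330)),cv2.resize(b,(320,330))]); h=np.hstack([cv2.resize(a,(400,275)),cv2.resize(b,(400,400))[:275]]) if 0 else np.hstack([cv2.resize(a,(480,330)),cv2.resize(b,(320,320),interpolation=cv2.INTER_CUBIC)[:330] if 0 else cv2.copyMakeBorder(cv2.resize(b,(320,320)),0,10,0,0,cv2.BORDER_CONSTANT)])
save({"frame":h},"c4.png")
```

```text
[450.69084381  46.47836872 187.11265717] 21.258882774082586
gauge_tip [([448.9, 42.2, 98.1], 0.79)]
gauge_grip [([443.6, 46.7, 204.9], 0.71)]
sleeve_a_mid [([457.0, 42.5, 32.9], 0.64)]
gauge_tip []
gauge_grip []
sleeve_a_mid []
w R (array([427.31387126, -77.47593918]), np.float64(-116.99378967285156)) L (array([449.54102738,  46.05324291]), np.float64(-117.11105346679688)) sideL (array([447.08889067,  45.61079218]), np.float64(-124.28829193115234))
[294.82061013 210.65481106]
side crop origin 244 150
```

View pics/c4.png

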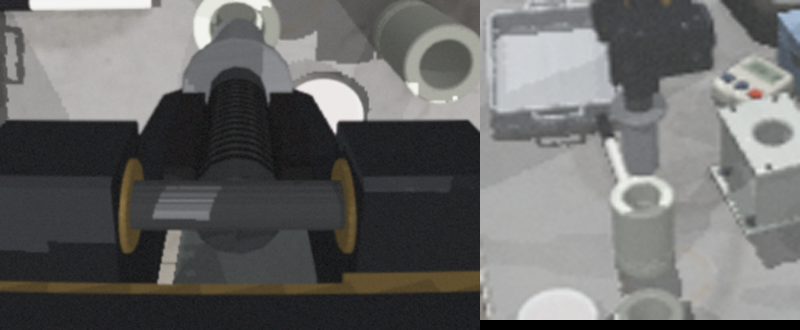

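Call:
carry_out([
  {"fingers": 12,"tx": -1.6,"ty": -0.4,"tz": -8,"yaw": 0},
  {"fingers": 12,"tx": 0,"ty": 0,"tz": -10,"yaw": 0},
  {"fingers": 12,"tx": 0,"ty": 0,"tz": -8,"yaw": 0},
  {"fingers": 12,"tx": 0,"ty": 0,"tz": -2,"yaw": 0},
  {"fingers": 12,"tx": 0,"ty": 0,"tz": -2,"yaw": 0},
  {"fingers": 12,"tx": 0,"ty": 0,"tz": -2,"yaw": 0},
  {"fingers": 12,"tx": 0,"ty": 0,"tz": -2,"yaw": 0},
  {"fingers": 12,"tx": 0,"ty": 0,"tz": 0,"yaw": 0},
])

```text
clock: 9.92
tcp_pos: [448.2, 45.8, 152.7]
ee_rot: [0.707, -0.707, 0.0, -0.0]
ft_force: [-0.2, 1.3, -3.9]
width: 20.9
```

Call:
carry_out([
  {"fingers": 12,"tx": 0,"ty": 0,"tz": -1.5,"yaw": 0},
  {"fingers": 12,"tx": 0,"ty": 0,"tz": -1.5,"yaw": 0},
  {"fingers": 12,"tx": 0,"ty": 0,"tz": 0,"yaw": 0},
])

```text
clock: 10.17
tcp_pos: [448.0, 45.8, 149.7]
ee_rot: [0.707, -0.707, 0.0, -0.0]
ft_force: [0.2, 0.7, -3.1]
width: 20.9
```

Call:
carry_out([
  {"fingers": 12,"tx": 0,"ty": 0,"tz": -3,"yaw": 0},
  {"fingers": 12,"tx": 0,"ty": 0,"tz": -3,"yaw": 0},
  {"fingers": 12,"tx": 0,"ty": 0,"tz": -3,"yaw": 0},
  {"fingers": 12,"tx": 0,"ty": 0,"tz": -2,"yaw": 0},
  {"fingers": 12,"tx": 0,"ty": 0,"tz": -1.5,"yaw": 0},
  {"fingers": 12,"tx": 0,"ty": 0,"tz": 0,"yaw": 0},
])

```text
clock: 10.67
tcp_pos: [447.7, 45.7, 136.9]
ee_rot: [0.707, -0.707, -0.0, 0.0]
ft_force: [0.8, 0.8, -3.4]
width: 21.2
```

Call:
carry_out([
  {"fingers": 12,"tx": 0,"ty": 0,"tz": -1,"yaw": 0},
  {"fingers": 12,"tx": 0,"ty": 0,"tz": -1,"yaw": 0},
  {"fingers": 12,"tx": 0,"ty": 0,"tz": -1,"yaw": 0},
  {"fingers": 12,"tx": 0,"ty": 0,"tz": 0,"yaw": 0},
])

```text
clock: 11.0
tcp_pos: [448.2, 45.9, 134.5]
ee_rot: [0.707, -0.707, 0.0, -0.0]
ft_force: [0.9, 0.6, 1.2]
width: 21.3
```

Call:
carry_out([
  {"fingers": 12,"tx": 0,"ty": 0,"tz": -1,"yaw": 0},
  {"fingers": 12,"tx": 0,"ty": 0,"tz": -1,"yaw": 0},
  {"fingers": 12,"tx": 0,"ty": 0,"tz": 0,"yaw": 0},
])

```text
clock: 11.25
tcp_pos: [449.0, 46.0, 133.9]
ee_rot: [0.707, -0.707, 0.001, -0.001]
ft_force: [-1.2, 1.0, 18.6]
width: 21.4
```

Call:
carry_out([
  {"fingers": 12,"tx": 0,"ty": 0,"tz": 0,"yaw": 0},
  {"fingers": 12,"tx": 0,"ty": 0,"tz": 0,"yaw": 0},
  {"fingers": 12,"tx": 0,"ty": 0,"tz": 0,"yaw": 0},
  {"fingers": 12,"tx": 0,"ty": 0,"tz": 3,"yaw": 0},
  {"fingers": 12,"tx": 0,"ty": 0,"tz": 5,"yaw": 0},
  {"fingers": 12,"tx": 0,"ty": 0,"tz": 8,"yaw": 0},
  {"fingers": 12,"tx": 0,"ty": 0,"tz": 12,"yaw": 0},
  {"fingers": 12,"tx": 0,"ty": 0,"tz": 14,"yaw": 0},
  {"fingers": 12,"tx": 0,"ty": 0,"tz": 14,"yaw": 0},
  {"fingers": 12,"tx": -2,"ty": -11,"tz": 0,"yaw": 0},
  {"fingers": 12,"tx": -3,"ty": -16,"tz": 0,"yaw": 0},
  {"fingers": 12,"tx": -3,"ty": -16,"tz": 0,"yaw": 0},
  {"fingers": 12,"tx": -3,"ty": -16,"tz": 0,"yaw": 0},
  {"fingers": 12,"tx": -3,"ty": -16,"tz": 0,"yaw": 0},
  {"fingers": 12,"tx": -3,"ty": -16,"tz": 0,"yaw": 0},
  {"fingers": 12,"tx": -3,"ty": -16,"tz": 0,"yaw": 0},
  {"fingers": 12,"tx": -2,"ty": -16,"tz": 0,"yaw": 0},
  {"fingers": 12,"tx": 0,"ty": 0,"tz": 0,"yaw": 0},
  {"fingers": 12,"tx": 0,"ty": 0,"tz": 0,"yaw": 0},
])

```text
clock: 12.83
tcp_pos: [425.1, -78.0, 188.3]
ee_rot: [-0.707, 0.708, 0.0, -0.0]
ft_force: [0.9, 0.7, -3.9]
width: 21.1
```

Run:
```python
from h import *
p=get("wrist"); print(p["s"]["tcp_pos"],p["s"]["width"])
q=get("side"); marks(q,"gauge_tip sleeve_a_mid")
print("w R",fitrim(p,(428,-77)),"L",fitrim(p,(449,46)),"sideL",fitrim(q,(449,46)),"sideR",fitrim(q,(426,-77)))
x,y=proj(q,[(427,-77,80)])[0].astype(int); print(x-50,y-60)
b=cv2.resize(q["frame"][y-60:y+40,x-50:x+50],(400,400),interpolation=cv2.INTER_CUBIC)
a=cv2.resize(p["frame"][180:400,160:480],(400,275))
save({"frame":np.hstack([cv2.copyMakeBorder(a,0,125,0,0,cv2.BORDER_CONSTANT),b])},"c5.png")
```

```text
[425.13101647 -78.02355131 188.34172569] 21.140624637631934
gauge_tip [([423.8, -77.8, 102.4], 0.82)]
sleeve_a_mid [([453.4, 42.7, 34.5], 0.52)]
w R (array([427.3074297 , -77.50728705]), np.float64(-128.7599639892578)) L (array([449.46515028,  45.61109086]), np.float64(-180.9535675048828)) sideL (array([352.19323997,  35.29882575]), np.float64(-87.43803405761719)) sideR (array([425.0146438 , -78.15252726]), np.float64(-123.19892120361328))
247 184
```

View pics/c5.png

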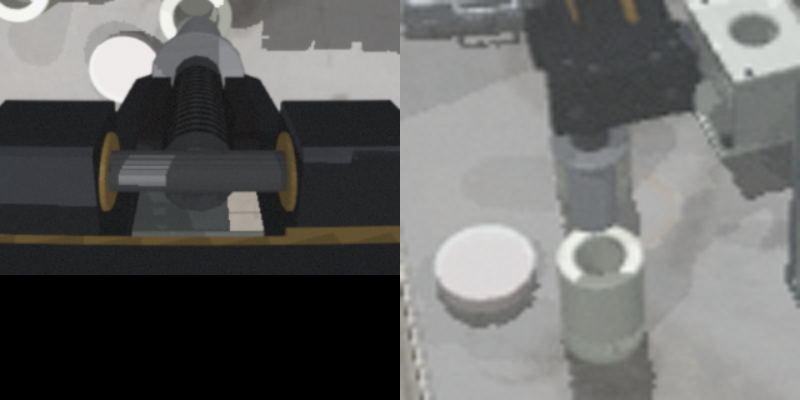

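Call:
carry_out([
  {"fingers": 12,"tx": 1.6,"ty": 0.5,"tz": -8,"yaw": 0},
  {"fingers": 12,"tx": 0,"ty": 0,"tz": -11,"yaw": 0},
  {"fingers": 12,"tx": 0,"ty": 0,"tz": -8,"yaw": 0},
  {"fingers": 12,"tx": 0,"ty": 0,"tz": -2,"yaw": 0},
  {"fingers": 12,"tx": 0,"ty": 0,"tz": -2,"yaw": 0},
  {"fingers": 12,"tx": 0,"ty": 0,"tz": -2,"yaw": 0},
  {"fingers": 12,"tx": 0,"ty": 0,"tz": -2,"yaw": 0},
  {"fingers": 12,"tx": 0,"ty": 0,"tz": 0,"yaw": 0},
])

```text
clock: 13.7
tcp_pos: [427.5, -76.8, 153.1]
ee_rot: [0.707, -0.707, 0.0, 0.0]
ft_force: [-0.8, 0.9, -3.4]
width: 21.3
```

Call:
carry_out([
  {"fingers": 12,"tx": 0,"ty": 0,"tz": -1.5,"yaw": 0},
  {"fingers": 12,"tx": 0,"ty": 0,"tz": -1.5,"yaw": 0},
  {"fingers": 12,"tx": 0,"ty": 0,"tz": 0,"yaw": 0},
])

```text
clock: 13.95
tcp_pos: [427.4, -76.8, 150.2]
ee_rot: [0.707, -0.707, 0.0, 0.0]
ft_force: [0.9, -0.4, -3.0]
width: 21.1
```

In the bore. Continue slowly through the step height, then on to the collar.

Call:
carry_out([
  {"fingers": 12,"tx": 0,"ty": 0,"tz": -3,"yaw": 0},
  {"fingers": 12,"tx": 0,"ty": 0,"tz": -3,"yaw": 0},
  {"fingers": 12,"tx": 0,"ty": 0,"tz": -3,"yaw": 0},
  {"fingers": 12,"tx": 0,"ty": 0,"tz": -3,"yaw": 0},
  {"fingers": 12,"tx": 0,"ty": 0,"tz": -2,"yaw": 0},
  {"fingers": 12,"tx": 0,"ty": 0,"tz": -1,"yaw": 0},
  {"fingers": 12,"tx": 0,"ty": 0,"tz": -1,"yaw": 0},
  {"fingers": 12,"tx": 0,"ty": 0,"tz": 0,"yaw": 0},
])

```text
clock: 14.62
tcp_pos: [427.4, -76.8, 134.1]
ee_rot: [0.707, -0.707, -0.0, 0.0]
ft_force: [-0.8, 0.4, -2.2]
width: 21.2
```

Call:
carry_out([
  {"fingers": 12,"tx": 0,"ty": 0,"tz": -1,"yaw": 0},
  {"fingers": 12,"tx": 0,"ty": 0,"tz": -1,"yaw": 0},
  {"fingers": 12,"tx": 0,"ty": 0,"tz": 0,"yaw": 0},
])

```text
clock: 14.87
tcp_pos: [427.4, -76.8, 132.2]
ee_rot: [0.707, -0.707, 0.0, 0.0]
ft_force: [-0.0, 0.2, -1.8]
width: 21.1
```

Call:
carry_out([
  {"fingers": 12,"tx": 0,"ty": 0,"tz": -2,"yaw": 0},
  {"fingers": 12,"tx": 0,"ty": 0,"tz": -3,"yaw": 0},
  {"fingers": 12,"tx": 0,"ty": 0,"tz": -3,"yaw": 0},
  {"fingers": 12,"tx": 0,"ty": 0,"tz": -3,"yaw": 0},
  {"fingers": 12,"tx": 0,"ty": 0,"tz": -3,"yaw": 0},
  {"fingers": 12,"tx": 0,"ty": 0,"tz": -3,"yaw": 0},
  {"fingers": 12,"tx": 0,"ty": 0,"tz": -3,"yaw": 0},
  {"fingers": 12,"tx": 0,"ty": 0,"tz": 0,"yaw": 0},
])

```text
clock: 15.53
tcp_pos: [427.2, -76.8, 111.7]
ee_rot: [0.707, -0.707, -0.0, 0.0]
ft_force: [0.8, -0.4, -2.7]
width: 21.2
```

Call:
carry_out([
  {"fingers": 12,"tx": 0,"ty": 0,"tz": -3,"yaw": 0},
  {"fingers": 12,"tx": 0,"ty": 0,"tz": -3,"yaw": 0},
  {"fingers": 12,"tx": 0,"ty": 0,"tz": -3,"yaw": 0},
  {"fingers": 12,"tx": 0,"ty": 0,"tz": -1.5,"yaw": 0},
  {"fingers": 12,"tx": 0,"ty": 0,"tz": -1,"yaw": 0},
  {"fingers": 12,"tx": 0,"ty": 0,"tz": 0,"yaw": 0},
])

```text
clock: 16.03
tcp_pos: [427.3, -76.8, 100.5]
ee_rot: [0.707, -0.707, -0.0, 0.0]
ft_force: [0.3, 0.3, -2.8]
width: 20.8
```

Call:
carry_out([
  {"fingers": 12,"tx": 0,"ty": 0,"tz": -1,"yaw": 0},
  {"fingers": 12,"tx": 0,"ty": 0,"tz": -1,"yaw": 0},
  {"fingers": 12,"tx": 0,"ty": 0,"tz": 0,"yaw": 0},
])

```text
clock: 16.28
tcp_pos: [427.5, -76.8, 98.7]
ee_rot: [0.707, -0.707, 0.0, -0.0]
ft_force: [-0.1, -0.2, -3.1]
width: 20.8
```

Call:
carry_out([
  {"fingers": 12,"tx": 0,"ty": 0,"tz": -0.7,"yaw": 0},
  {"fingers": 12,"tx": 0,"ty": 0,"tz": -0.7,"yaw": 0},
  {"fingers": 12,"tx": 0,"ty": 0,"tz": 0,"yaw": 0},
  {"fingers": 12,"tx": 0,"ty": 0,"tz": 0,"yaw": 0},
])

```text
clock: 16.62
tcp_pos: [427.5, -76.9, 98.5]
ee_rot: [0.707, -0.707, 0.001, -0.0]
ft_force: [-1.5, 1.5, 13.9]
width: 21.2
```

Call:
carry_out([
  {"fingers": 12,"tx": 0,"ty": 0,"tz": 3,"yaw": 0},
  {"fingers": 12,"tx": 0,"ty": 0,"tz": 8,"yaw": 0},
  {"fingers": 12,"tx": 0,"ty": 0,"tz": 13,"yaw": 0},
  {"fingers": 12,"tx": 0,"ty": 0,"tz": 14,"yaw": 0},
  {"fingers": 12,"tx": 0,"ty": 0,"tz": 14,"yaw": 0},
  {"fingers": 12,"tx": 0,"ty": 0,"tz": 14,"yaw": 0},
  {"fingers": 12,"tx": 0,"ty": 0,"tz": 14,"yaw": 0},
  {"fingers": 12,"tx": 0,"ty": 0,"tz": 14,"yaw": 0},
  {"fingers": 12,"tx": 0,"ty": 14,"tz": 0,"yaw": 0},
  {"fingers": 12,"tx": 0,"ty": 20,"tz": 0,"yaw": 0},
  {"fingers": 12,"tx": 6,"ty": 20,"tz": 0,"yaw": 0},
  {"fingers": 12,"tx": 12,"ty": 20,"tz": 0,"yaw": 0},
  {"fingers": 12,"tx": 16,"ty": 20,"tz": 0,"yaw": 0},
  {"fingers": 12,"tx": 20,"ty": 20,"tz": 0,"yaw": 0},
  {"fingers": 12,"tx": 20,"ty": 20,"tz": 0,"yaw": 0},
  {"fingers": 12,"tx": 20,"ty": 20,"tz": 0,"yaw": 0},
  {"fingers": 12,"tx": 20,"ty": 17,"tz": 0,"yaw": 0},
  {"fingers": 12,"tx": 20,"ty": 0,"tz": 0,"yaw": 0},
  {"fingers": 12,"tx": 11,"ty": 0,"tz": 0,"yaw": 0},
  {"fingers": 12,"tx": 0,"ty": 0,"tz": 0,"yaw": 0},
])

```text
clock: 18.28
tcp_pos: [574.6, 94.3, 191.4]
ee_rot: [0.707, -0.707, 0.001, -0.001]
ft_force: [0.4, -0.1, -2.8]
width: 20.9
```

Run:
```python
from h import *
p=get("wrist"); print(p["s"]["tcp_pos"],p["s"]["ft_force"])
q=get("side"); marks(q,"gauge_tip stand_hole")
t=get("top"); print("L",fitrim(t,(449,46)),"R",fitrim(t,(427,-77)),fitrim(q,(449,46),span=4),fitrim(q,(427,-77),span=4))
x,y=proj(q,[(573,94,90)])[0].astype(int); print(x-50,y-60)
b=cv2.resize(q["frame"][y-60:y+40,x-50:x+50],(400,400),interpolation=cv2.INTER_CUBIC)
a=cv2.resize(p["frame"][180:400,160:480],(400,275))
save({"frame":np.hstack([cv2.copyMakeBorder(a,0,125,0,0,cv2.BORDER_CONSTANT),b])},"c6.png")
```

```text
[574.63270965  94.32729459 191.42832625] [ 0.43049853 -0.10512085 -2.76271689]
gauge_tip [([572.5, 93.3, 102.3], 0.79)]
stand_hole [([572.6, 92.9, 65.8], 0.59), ([567.8, 92.0, 207.4], 0.32)]
L (array([459.10266745,  41.40670977]), np.float64(-60.54288864135742)) R (array([426.30645817, -76.34380626]), np.float64(-156.13291931152344)) (array([446.91878213,  46.14145634]), np.float64(-139.17037963867188)) (array([425.06051159, -77.65030629]), np.float64(-145.802490234375))
285 125
```

View pics/c6.png

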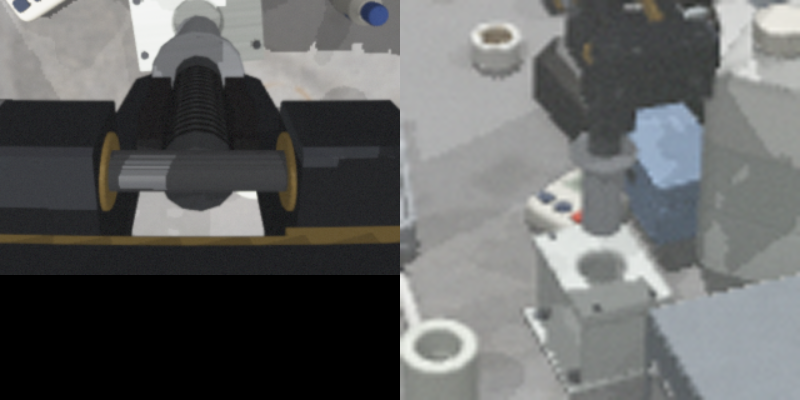

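Call:
carry_out([
  {"fingers": 12,"tx": -1,"ty": 0,"tz": -10,"yaw": 0},
  {"fingers": 12,"tx": 0,"ty": 0,"tz": -11,"yaw": 0},
  {"fingers": 12,"tx": 0,"ty": 0,"tz": -8,"yaw": 0},
  {"fingers": 12,"tx": 0,"ty": 0,"tz": -2,"yaw": 0},
  {"fingers": 12,"tx": 0,"ty": 0,"tz": -2,"yaw": 0},
  {"fingers": 12,"tx": 0,"ty": 0,"tz": -2,"yaw": 0},
  {"fingers": 12,"tx": 0,"ty": 0,"tz": -2,"yaw": 0},
  {"fingers": 12,"tx": 0,"ty": 0,"tz": -2,"yaw": 0},
  {"fingers": 12,"tx": 0,"ty": 0,"tz": 0,"yaw": 0},
])

```text
clock: 19.28
tcp_pos: [571.4, 94.2, 152.1]
ee_rot: [0.707, -0.707, -0.0, 0.0]
ft_force: [0.7, -0.9, -3.6]
width: 21.1
```

Call:
carry_out([
  {"fingers": 12,"tx": 1,"ty": 0,"tz": -3,"yaw": 0},
  {"fingers": 12,"tx": 0,"ty": 0,"tz": -6,"yaw": 0},
  {"fingers": 12,"tx": 0,"ty": 0,"tz": -8,"yaw": 0},
  {"fingers": 12,"tx": 0,"ty": 0,"tz": 0,"yaw": 0},
])

```text
clock: 19.62
tcp_pos: [571.3, 93.9, 133.6]
ee_rot: [0.707, -0.707, -0.001, 0.001]
ft_force: [-0.0, 0.1, -3.0]
width: 21.3
```

Call:
carry_out([
  {"fingers": 12,"tx": 0,"ty": 0,"tz": -8,"yaw": 0},
  {"fingers": 12,"tx": 0,"ty": 0,"tz": -8,"yaw": 0},
  {"fingers": 12,"tx": 0,"ty": 0,"tz": -8,"yaw": 0},
  {"fingers": 12,"tx": 0,"ty": 0,"tz": -6,"yaw": 0},
  {"fingers": 12,"tx": 0,"ty": 0,"tz": -3,"yaw": 0},
  {"fingers": 12,"tx": 0,"ty": 0,"tz": 0,"yaw": 0},
])

```text
clock: 20.12
tcp_pos: [571.8, 94.1, 101.3]
ee_rot: [0.707, -0.707, -0.0, 0.001]
ft_force: [0.4, 0.1, -3.2]
width: 21.2
```

Call:
carry_out([
  {"fingers": 12,"tx": 0,"ty": 0,"tz": -1.5,"yaw": 0},
  {"fingers": 12,"tx": 0,"ty": 0,"tz": -1,"yaw": 0},
  {"fingers": 12,"tx": 0,"ty": 0,"tz": -0.7,"yaw": 0},
  {"fingers": 12,"tx": 0,"ty": 0,"tz": 0,"yaw": 0},
])

```text
clock: 20.45
tcp_pos: [572.6, 94.2, 99.3]
ee_rot: [0.707, -0.707, 0.0, -0.0]
ft_force: [1.1, 0.1, -3.5]
width: 21.3
```

Call:
carry_out([
  {"fingers": 40,"tx": 0,"ty": 0,"tz": 0,"yaw": 0},
  {"fingers": 88,"tx": 0,"ty": 0,"tz": 0,"yaw": 0},
  {"fingers": 88,"tx": 0,"ty": 0,"tz": 0,"yaw": 0},
  {"fingers": 88,"tx": 0,"ty": 0,"tz": 0,"yaw": 0},
  {"fingers": 88,"tx": 0,"ty": 0,"tz": 0,"yaw": 0},
  {"fingers": 88,"tx": 0,"ty": 0,"tz": 0,"yaw": 0},
  {"fingers": 88,"tx": 0,"ty": 0,"tz": 8,"yaw": 0},
  {"fingers": 88,"tx": 0,"ty": 0,"tz": 20,"yaw": 0},
  {"fingers": 88,"tx": 0,"ty": 0,"tz": 25,"yaw": 0},
  {"fingers": 88,"tx": 0,"ty": 0,"tz": 25,"yaw": 0},
  {"fingers": 88,"tx": 0,"ty": 0,"tz": 20,"yaw": 0},
  {"fingers": 88,"tx": -20,"ty": -8,"tz": 0,"yaw": 0},
  {"fingers": 88,"tx": -20,"ty": -8,"tz": 0,"yaw": 0},
  {"fingers": 88,"tx": -20,"ty": -8,"tz": 0,"yaw": 0},
  {"fingers": 88,"tx": -20,"ty": -8,"tz": 0,"yaw": 0},
  {"fingers": 88,"tx": -20,"ty": -8,"tz": 0,"yaw": 0},
  {"fingers": 88,"tx": -20,"ty": -8,"tz": 0,"yaw": 0},
  {"fingers": 88,"tx": 0,"ty": 0,"tz": 0,"yaw": 0},
  {"fingers": 88,"tx": 0,"ty": 0,"tz": 0,"yaw": 0},
])

```text
clock: 22.03
tcp_pos: [452.0, 45.8, 197.8]
ee_rot: [0.707, -0.707, 0.0, -0.0]
ft_force: [-0.5, -0.0, -0.6]
width: 87.8
```

Run:
```python
from h import *
p=get("wrist"); print(p["s"]["tcp_pos"],p["s"]["width"])
marks(p,"gauge_grip stand_hole")
q=get("side"); marks(q,"gauge_grip tray_floor carton_floor")
print("L",fitrim(q,(449,46),span=4),"R",fitrim(q,(427,-77),span=4),"wL",fitrim(p,(449,46)))
save(p,"w7.png")
```

```text
[451.96268591  45.79924285 197.79880566] 87.77600478746405
gauge_grip [([570.4, 92.4, 113.0], 0.97)]
stand_hole [([423.1, 312.9, 4.0], 0.73)]
gauge_grip [([566.8, 95.4, 114.2], 0.74), ([456.7, 42.2, 32.5], 0.21)]
tray_floor [([421.2, 312.5, 5.9], 0.95)]
carton_floor [([410.4, -360.5, 3.2], 0.91), ([570.8, 92.3, 12.7], 0.55), ([427.9, -70.7, 37.5], 0.33)]
L (array([447.04065778,  46.26115972]), np.float64(-131.94229125976562)) R (array([424.50823386, -78.13366105]), np.float64(-97.77581024169922)) wL (array([449.56652932,  46.19225122]), np.float64(-157.93328857421875))
```

View pics/w7.png

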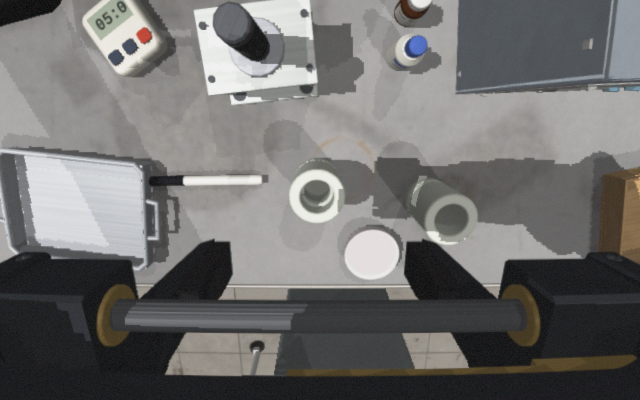

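Run:
```python
from h import *
p=get("wrist")
print(ray(p,[(265,181),(150,182)],6), ray(p,[(371,253)],15))
t=get("top")
for n in "tray_floor carton_floor".split():
    print([(np.round(d["location"]),d["score"]) for d in models.mark_of(n,t)][:1])
```

```text
[[450.71644081 102.78852706   6.        ]
 [449.61615813 229.50359509   6.        ]] [[369.92969527 -14.49207243  15.        ]]
[]
[(array([ 411., -369.,    7.]), 0.89)]
```

Call:
carry_out([
  {"fingers": 70,"tx": -2.5,"ty": 0.2,"tz": 0,"yaw": 0},
  {"fingers": 70,"tx": 0,"ty": 0,"tz": -18,"yaw": 0},
  {"fingers": 70,"tx": 0,"ty": 0,"tz": -18,"yaw": 0},
  {"fingers": 70,"tx": 0,"ty": 0,"tz": -18,"yaw": 0},
  {"fingers": 70,"tx": 0,"ty": 0,"tz": -18,"yaw": 0},
  {"fingers": 70,"tx": 0,"ty": 0,"tz": -18,"yaw": 0},
  {"fingers": 70,"tx": 0,"ty": 0,"tz": -18,"yaw": 0},
  {"fingers": 70,"tx": 0,"ty": 0,"tz": -18,"yaw": 0},
  {"fingers": 70,"tx": 0,"ty": 0,"tz": -18,"yaw": 0},
  {"fingers": 70,"tx": 0,"ty": 0,"tz": -18,"yaw": 0},
  {"fingers": 70,"tx": 0,"ty": 0,"tz": -10,"yaw": 0},
  {"fingers": 70,"tx": 0,"ty": 0,"tz": 0,"yaw": 0},
  {"fingers": 40,"tx": 0,"ty": 0,"tz": 0,"yaw": 0},
  {"fingers": 40,"tx": 0,"ty": 0,"tz": 0,"yaw": 0},
  {"fingers": 40,"tx": 0,"ty": 0,"tz": 0,"yaw": 0},
  {"fingers": 40,"tx": 0,"ty": 0,"tz": 0,"yaw": 0},
  {"fingers": 40,"tx": 0,"ty": 0,"tz": 0,"yaw": 0},
], newtons=20)

```text
clock: 24.0
tcp_pos: [452.3, 46.6, 27.5]
ee_rot: [0.707, -0.707, -0.001, 0.001]
ft_force: [-0.3, 0.1, 4.6]
width: 49.9
```

Call:
carry_out([
  {"fingers": 40,"tx": 0,"ty": 0,"tz": 4,"yaw": 0},
  {"fingers": 40,"tx": 0,"ty": 0,"tz": 10,"yaw": 0},
  {"fingers": 40,"tx": 0,"ty": 0,"tz": 16,"yaw": 0},
  {"fingers": 40,"tx": 0,"ty": 0,"tz": 16,"yaw": 0},
  {"fingers": 40,"tx": 0,"ty": 0,"tz": 16,"yaw": 0},
  {"fingers": 40,"tx": 0,"ty": 0,"tz": 16,"yaw": 0},
  {"fingers": 40,"tx": 0,"ty": 0,"tz": 16,"yaw": 0},
  {"fingers": 40,"tx": 0,"ty": 0,"tz": 6,"yaw": 0},
  {"fingers": 40,"tx": 0,"ty": 0,"tz": 0,"yaw": 0},
])

```text
clock: 24.75
tcp_pos: [452.7, 46.5, 128.1]
ee_rot: [0.707, -0.707, -0.001, 0.0]
ft_force: [0.5, 0.2, -2.2]
width: 49.8
```

Call:
carry_out([
  {"fingers": 40,"tx": -1,"ty": -10,"tz": 0,"yaw": 0},
  {"fingers": 40,"tx": -2,"ty": -20,"tz": 0,"yaw": 0},
  {"fingers": 40,"tx": -2.5,"ty": -25,"tz": 0,"yaw": 0},
  {"fingers": 40,"tx": -2.5,"ty": -25,"tz": 0,"yaw": 0},
  {"fingers": 40,"tx": -2.5,"ty": -25,"tz": 0,"yaw": 0},
  {"fingers": 40,"tx": -2.5,"ty": -25,"tz": 0,"yaw": 0},
  {"fingers": 40,"tx": -2.5,"ty": -25,"tz": 0,"yaw": 0},
  {"fingers": 40,"tx": -2.5,"ty": -25,"tz": 0,"yaw": 0},
  {"fingers": 40,"tx": -2.5,"ty": -25,"tz": 0,"yaw": 0},
  {"fingers": 40,"tx": -2.5,"ty": -25,"tz": 0,"yaw": 0},
  {"fingers": 40,"tx": -2.5,"ty": -25,"tz": 0,"yaw": 0},
  {"fingers": 40,"tx": -2.5,"ty": -25,"tz": 0,"yaw": 0},
  {"fingers": 40,"tx": -2.5,"ty": -25,"tz": 0,"yaw": 0},
  {"fingers": 40,"tx": -2.5,"ty": -25,"tz": 0,"yaw": 0},
  {"fingers": 40,"tx": -2.5,"ty": -25,"tz": 0,"yaw": 0},
  {"fingers": 40,"tx": -2.5,"ty": -25,"tz": 0,"yaw": 0},
  {"fingers": 40,"tx": -2,"ty": -20,"tz": 0,"yaw": 0},
  {"fingers": 40,"tx": -1,"ty": -12,"tz": 0,"yaw": 0},
  {"fingers": 40,"tx": 0,"ty": 0,"tz": 0,"yaw": 0},
  {"fingers": 40,"tx": 0,"ty": 0,"tz": 0,"yaw": 0},
])

```text
clock: 26.42
tcp_pos: [410.2, -364.8, 125.9]
ee_rot: [0.707, -0.707, -0.002, 0.001]
ft_force: [0.1, 1.1, -2.4]
width: 49.9
```

Run:
```python
from h import *
p=get("wrist"); print(p["s"]["tcp_pos"],p["s"]["width"],p["s"]["ft_force"])
marks(p,"carton_floor")
q=get("side"); marks(q,"carton_floor")
h=np.vstack([p["frame"][:300,:],q["frame"][100:400]]); save({"frame":h},"c8.png")
```

```text
[ 410.2074003  -364.82756053  125.88586494] 49.9313296927546 [ 0.08291302  1.12626147 -2.37035896]
carton_floor [([409.3, -363.9, 1.2], 0.58)]
carton_floor [([411.5, -365.0, 3.5], 0.64)]
```

View pics/c8.png

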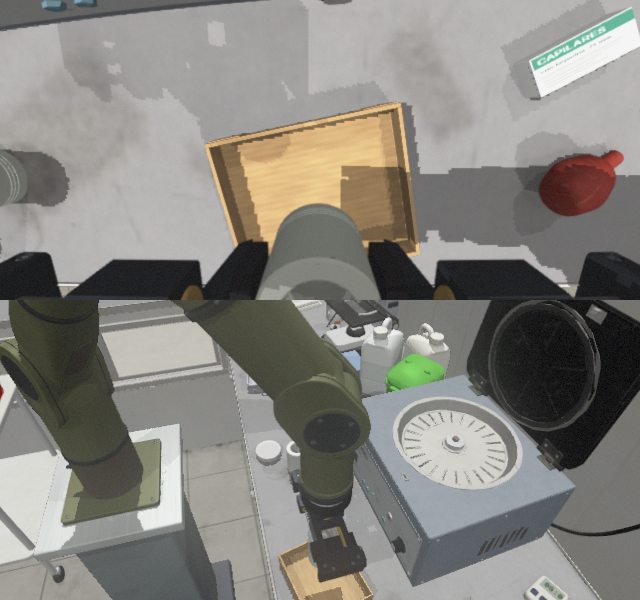

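Call:
carry_out([
  {"fingers": 40,"tx": 0,"ty": 0,"tz": -14,"yaw": 0},
  {"fingers": 40,"tx": 0,"ty": 0,"tz": -18,"yaw": 0},
  {"fingers": 40,"tx": 0,"ty": 0,"tz": -18,"yaw": 0},
  {"fingers": 40,"tx": 0,"ty": 0,"tz": -18,"yaw": 0},
  {"fingers": 40,"tx": 0,"ty": 0,"tz": -12,"yaw": 0},
  {"fingers": 40,"tx": 0,"ty": 0,"tz": -8,"yaw": 0},
  {"fingers": 40,"tx": 0,"ty": 0,"tz": -3,"yaw": 0},
  {"fingers": 40,"tx": 0,"ty": 0,"tz": -2,"yaw": 0},
  {"fingers": 40,"tx": 0,"ty": 0,"tz": 0,"yaw": 0},
  {"fingers": 40,"tx": 0,"ty": 0,"tz": 0,"yaw": 0},
])

```text
clock: 27.45
tcp_pos: [411.5, -365.5, 34.5]
ee_rot: [0.707, -0.707, -0.001, 0.001]
ft_force: [-0.1, -0.7, -1.7]
width: 50.0
```

Call:
carry_out([
  {"fingers": 40,"tx": 0,"ty": 0,"tz": -1,"yaw": 0},
  {"fingers": 40,"tx": 0,"ty": 0,"tz": -1,"yaw": 0},
  {"fingers": 40,"tx": 0,"ty": 0,"tz": 0,"yaw": 0},
])

```text
clock: 27.7
tcp_pos: [411.1, -365.6, 32.1]
ee_rot: [0.707, -0.707, -0.001, 0.002]
ft_force: [-0.8, -0.2, -2.7]
width: 50.0
```

Call:
carry_out([
  {"fingers": 40,"tx": 0,"ty": 0,"tz": -1,"yaw": 0},
  {"fingers": 40,"tx": 0,"ty": 0,"tz": -0.8,"yaw": 0},
  {"fingers": 40,"tx": 0,"ty": 0,"tz": 0,"yaw": 0},
])

```text
clock: 27.95
tcp_pos: [411.1, -365.6, 30.6]
ee_rot: [0.707, -0.707, -0.001, 0.002]
ft_force: [-0.9, 0.3, 2.9]
width: 49.9
```

Call:
carry_out([
  {"fingers": 40,"tx": 0,"ty": 0,"tz": -0.8,"yaw": 0},
  {"fingers": 40,"tx": 0,"ty": 0,"tz": 0,"yaw": 0},
])

```text
clock: 28.12
tcp_pos: [411.1, -365.6, 30.5]
ee_rot: [0.707, -0.707, -0.001, 0.002]
ft_force: [-2.2, 1.2, 10.9]
width: 50.0
```

Call:
carry_out([
  {"fingers": 72,"tx": 0,"ty": 0,"tz": 0.5,"yaw": 0},
  {"fingers": 72,"tx": 0,"ty": 0,"tz": 0,"yaw": 0},
  {"fingers": 72,"tx": 0,"ty": 0,"tz": 0,"yaw": 0},
  {"fingers": 72,"tx": 0,"ty": 0,"tz": 0,"yaw": 0},
  {"fingers": 72,"tx": 0,"ty": 0,"tz": 6,"yaw": 0},
  {"fingers": 72,"tx": 0,"ty": 0,"tz": 14,"yaw": 0},
  {"fingers": 72,"tx": 0,"ty": 0,"tz": 20,"yaw": 0},
  {"fingers": 72,"tx": 0,"ty": 0,"tz": 20,"yaw": 0},
  {"fingers": 72,"tx": 0,"ty": 0,"tz": 20,"yaw": 0},
  {"fingers": 72,"tx": 0,"ty": 0,"tz": 20,"yaw": 0},
  {"fingers": 72,"tx": 0,"ty": 0,"tz": 20,"yaw": 0},
  {"fingers": 72,"tx": 0,"ty": 0,"tz": 20,"yaw": 0},
])

```text
clock: 29.12
tcp_pos: [410.7, -365.3, 171.0]
ee_rot: [0.707, -0.707, -0.001, 0.002]
ft_force: [0.8, 0.1, -0.2]
width: 71.8
```

Call:
carry_out([
  {"fingers": 72,"tx": 1,"ty": 14,"tz": 0,"yaw": 0},
  {"fingers": 72,"tx": 1.5,"ty": 26,"tz": 0,"yaw": 0},
  {"fingers": 72,"tx": 1.5,"ty": 26,"tz": 0,"yaw": 0},
  {"fingers": 72,"tx": 1.5,"ty": 26,"tz": 0,"yaw": 0},
  {"fingers": 72,"tx": 1.5,"ty": 26,"tz": 0,"yaw": 0},
  {"fingers": 72,"tx": 1.5,"ty": 26,"tz": 0,"yaw": 0},
  {"fingers": 72,"tx": 1.5,"ty": 26,"tz": 0,"yaw": 0},
  {"fingers": 72,"tx": 1.5,"ty": 26,"tz": 0,"yaw": 0},
  {"fingers": 72,"tx": 1.5,"ty": 26,"tz": 0,"yaw": 0},
  {"fingers": 72,"tx": 1.5,"ty": 26,"tz": 0,"yaw": 0},
  {"fingers": 72,"tx": 1,"ty": 26,"tz": 0,"yaw": 0},
  {"fingers": 72,"tx": 0.5,"ty": 14,"tz": 0,"yaw": 0},
  {"fingers": 72,"tx": 0,"ty": 0,"tz": 0,"yaw": 0},
  {"fingers": 72,"tx": 0,"ty": 0,"tz": 0,"yaw": 0},
])

```text
clock: 30.28
tcp_pos: [427.0, -77.2, 170.0]
ee_rot: [0.708, -0.706, -0.001, 0.002]
ft_force: [0.3, -1.1, 0.3]
width: 72.0
```

Run:
```python
from h import *
p=get("wrist"); print(p["s"]["tcp_pos"],p["s"]["width"],p["s"]["ft_force"])
print("wR",fitrim(p,(427,-77)))
q=get("side"); print("carton sleeve",fitrim(q,(411,-366),z=73)); marks(q,"sleeve_a_mid")
t=get("top"); print("carton sleeve top",fitrim(t,(411,-366),z=73))
h=np.hstack([p["frame"][:300,200:600],cv2.resize(q["frame"][320:400,270:390],(400,267))[:300].copy() if 0 else cv2.copyMakeBorder(cv2.resize(q["frame"][320:400,270:390],(400,267)),0,33,0,0,cv2.BORDER_CONSTANT)]); save({"frame":h},"c9.png")
```

```text
[427.04443847 -77.15429741 169.99897041] 71.97024534355613 [ 0.27715474 -1.07268479  0.33195046]
wR (array([427.70109318, -77.85066921]), np.float64(-143.55270385742188))
carton sleeve (array([ 405.99957068, -367.19508552]), np.float64(-87.22566223144531))
sleeve_a_mid [([413.4, -369.9, 37.2], 0.69), ([426.1, -72.7, 39.4], 0.63), ([592.2, 237.2, -0.5], 0.44)]
carton sleeve top (array([ 407.72036417, -366.14929796]), np.float64(-96.37907409667969))
```

View pics/c9.png

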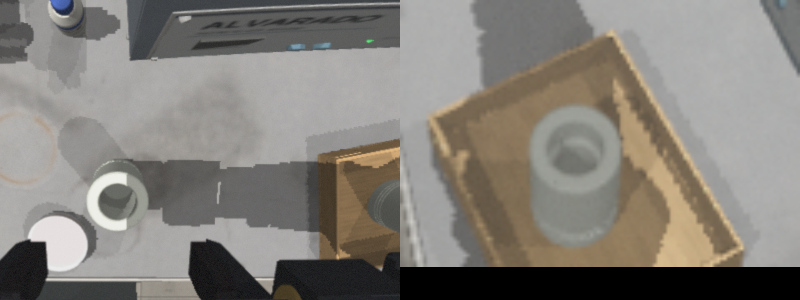

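Call:
carry_out([
  {"fingers": 72,"tx": 0.4,"ty": -0.3,"tz": -10,"yaw": 0},
  {"fingers": 72,"tx": 0,"ty": 0,"tz": -18,"yaw": 0},
  {"fingers": 72,"tx": 0,"ty": 0,"tz": -18,"yaw": 0},
  {"fingers": 72,"tx": 0,"ty": 0,"tz": -18,"yaw": 0},
  {"fingers": 72,"tx": 0,"ty": 0,"tz": -18,"yaw": 0},
  {"fingers": 72,"tx": 0,"ty": 0,"tz": -18,"yaw": 0},
  {"fingers": 72,"tx": 0,"ty": 0,"tz": -18,"yaw": 0},
  {"fingers": 72,"tx": 0,"ty": 0,"tz": -16,"yaw": 0},
  {"fingers": 72,"tx": 0,"ty": 0,"tz": -8,"yaw": 0},
  {"fingers": 72,"tx": 0,"ty": 0,"tz": 0,"yaw": 0},
  {"fingers": 40,"tx": 0,"ty": 0,"tz": 0,"yaw": 0},
  {"fingers": 40,"tx": 0,"ty": 0,"tz": 0,"yaw": 0},
  {"fingers": 40,"tx": 0,"ty": 0,"tz": 0,"yaw": 0},
  {"fingers": 40,"tx": 0,"ty": 0,"tz": 0,"yaw": 0},
  {"fingers": 40,"tx": 0,"ty": 0,"tz": 0,"yaw": 0},
  {"fingers": 40,"tx": 0,"ty": 0,"tz": 0,"yaw": 0},
], newtons=20)

```text
clock: 31.82
tcp_pos: [429.8, -78.5, 39.2]
ee_rot: [0.707, -0.707, -0.002, 0.003]
ft_force: [0.0, 1.0, 4.7]
width: 49.5
```

Call:
carry_out([
  {"fingers": 40,"tx": 0,"ty": 0,"tz": 4,"yaw": 0},
  {"fingers": 40,"tx": 0,"ty": 0,"tz": 10,"yaw": 0},
  {"fingers": 40,"tx": 0,"ty": 0,"tz": 14,"yaw": 0},
  {"fingers": 40,"tx": 0,"ty": 0,"tz": 14,"yaw": 0},
  {"fingers": 40,"tx": 0,"ty": 0,"tz": 14,"yaw": 0},
  {"fingers": 40,"tx": 0,"ty": 0,"tz": 14,"yaw": 0},
  {"fingers": 40,"tx": 0,"ty": 0,"tz": 10,"yaw": 0},
  {"fingers": 40,"tx": 0,"ty": 0,"tz": 0,"yaw": 0},
])

```text
clock: 32.48
tcp_pos: [430.0, -79.0, 120.4]
ee_rot: [-0.707, 0.707, 0.002, -0.002]
ft_force: [0.4, 0.1, -1.5]
width: 50.0
```

Call:
carry_out([
  {"fingers": 40,"tx": 0,"ty": 10,"tz": 0,"yaw": 0},
  {"fingers": 40,"tx": -0.5,"ty": 20,"tz": 0,"yaw": 0},
  {"fingers": 40,"tx": -0.5,"ty": 24,"tz": 0,"yaw": 0},
  {"fingers": 40,"tx": -0.5,"ty": 24,"tz": 0,"yaw": 0},
  {"fingers": 40,"tx": -0.5,"ty": 24,"tz": 0,"yaw": 0},
  {"fingers": 40,"tx": -0.5,"ty": 24,"tz": 0,"yaw": 0},
  {"fingers": 40,"tx": -0.5,"ty": 24,"tz": 0,"yaw": 0},
  {"fingers": 40,"tx": -0.5,"ty": 24,"tz": 0,"yaw": 0},
  {"fingers": 40,"tx": -0.5,"ty": 24,"tz": 0,"yaw": 0},
  {"fingers": 40,"tx": -0.5,"ty": 24,"tz": 0,"yaw": 0},
  {"fingers": 40,"tx": -0.5,"ty": 24,"tz": 0,"yaw": 0},
  {"fingers": 40,"tx": -0.5,"ty": 24,"tz": 0,"yaw": 0},
  {"fingers": 40,"tx": -0.5,"ty": 24,"tz": 0,"yaw": 0},
  {"fingers": 40,"tx": -0.5,"ty": 24,"tz": 0,"yaw": 0},
  {"fingers": 40,"tx": -0.5,"ty": 24,"tz": 0,"yaw": 0},
  {"fingers": 40,"tx": -0.5,"ty": 24,"tz": 0,"yaw": 0},
  {"fingers": 40,"tx": -0.5,"ty": 17,"tz": 0,"yaw": 0},
  {"fingers": 40,"tx": 0,"ty": 8,"tz": 0,"yaw": 0},
  {"fingers": 40,"tx": 0,"ty": 0,"tz": 0,"yaw": 0},
  {"fingers": 40,"tx": 0,"ty": 0,"tz": 0,"yaw": 0},
])

```text
clock: 34.15
tcp_pos: [421.3, 311.1, 118.2]
ee_rot: [0.707, -0.707, -0.002, 0.004]
ft_force: [0.7, -0.1, -1.1]
width: 49.8
```

Run:
```python
from h import *
p=get("wrist"); print(p["s"]["tcp_pos"],p["s"]["width"],p["s"]["ft_force"])
marks(p,"tray_floor gauge_grip")
q=get("side"); marks(q,"tray_floor")
x,y=proj(q,[(421,313,40)])[0].astype(int)
b=cv2.resize(q["frame"][max(0,y-70):y+50,x-60:x+60],(400,400)); print(x,y)
save({"frame":np.hstack([cv2.copyMakeBorder(cv2.resize(p["frame"],(400,250)),0,150,0,0,cv2.BORDER_CONSTANT),b])},"c10.png")
```

```text
[421.26831464 311.08124149 118.24188219] 49.79751612409649 [ 0.71956336 -0.06580162 -1.09494442]
tray_floor [([421.3, 313.5, 5.9], 0.97)]
gauge_grip []
tray_floor [([419.9, 314.0, 5.7], 0.72)]
267 162
```

View pics/c10.png

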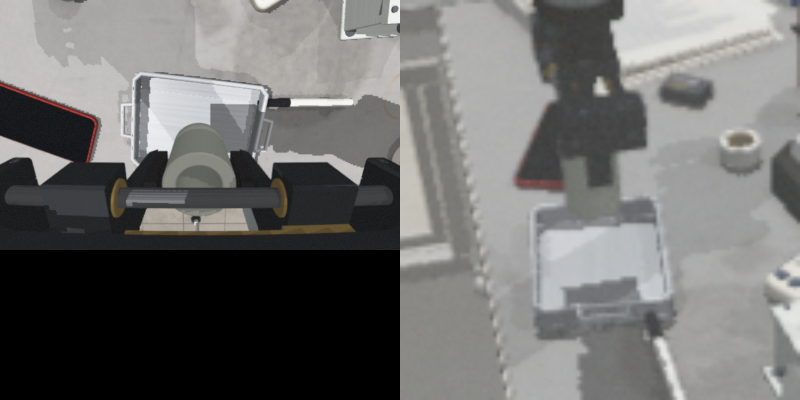

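Call:
carry_out([
  {"fingers": 40,"tx": 0,"ty": 2,"tz": -10,"yaw": 0},
  {"fingers": 40,"tx": 0,"ty": 0,"tz": -15,"yaw": 0},
  {"fingers": 40,"tx": 0,"ty": 0,"tz": -15,"yaw": 0},
  {"fingers": 40,"tx": 0,"ty": 0,"tz": -15,"yaw": 0},
  {"fingers": 40,"tx": 0,"ty": 0,"tz": -9,"yaw": 0},
  {"fingers": 40,"tx": 0,"ty": 0,"tz": -5,"yaw": 0},
  {"fingers": 40,"tx": 0,"ty": 0,"tz": -2,"yaw": 0},
  {"fingers": 40,"tx": 0,"ty": 0,"tz": 0,"yaw": 0},
  {"fingers": 40,"tx": 0,"ty": 0,"tz": 0,"yaw": 0},
])

```text
clock: 35.15
tcp_pos: [421.8, 314.7, 48.2]
ee_rot: [0.707, -0.707, -0.003, 0.003]
ft_force: [-0.0, 0.3, -1.7]
width: 49.5
```

Call:
carry_out([
  {"fingers": 40,"tx": 0,"ty": 0,"tz": -1,"yaw": 0},
  {"fingers": 40,"tx": 0,"ty": 0,"tz": -1,"yaw": 0},
  {"fingers": 40,"tx": 0,"ty": 0,"tz": 0,"yaw": 0},
])

```text
clock: 35.4
tcp_pos: [421.7, 314.6, 46.0]
ee_rot: [0.707, -0.707, -0.003, 0.003]
ft_force: [0.4, 0.0, -1.6]
width: 49.9
```

Call:
carry_out([
  {"fingers": 40,"tx": 0,"ty": 0,"tz": -1,"yaw": 0},
  {"fingers": 40,"tx": 0,"ty": 0,"tz": -1,"yaw": 0},
  {"fingers": 40,"tx": 0,"ty": 0,"tz": -1,"yaw": 0},
  {"fingers": 40,"tx": 0,"ty": 0,"tz": 0,"yaw": 0},
])

```text
clock: 35.73
tcp_pos: [421.5, 314.4, 42.6]
ee_rot: [0.707, -0.707, -0.003, 0.003]
ft_force: [-0.0, 0.6, -1.3]
width: 49.5
```

Call:
carry_out([
  {"fingers": 40,"tx": 0,"ty": 0,"tz": -0.8,"yaw": 0},
  {"fingers": 40,"tx": 0,"ty": 0,"tz": -0.8,"yaw": 0},
  {"fingers": 40,"tx": 0,"ty": 0,"tz": 0,"yaw": 0},
])

```text
clock: 35.98
tcp_pos: [421.5, 314.5, 42.2]
ee_rot: [0.707, -0.707, -0.002, 0.003]
ft_force: [-1.9, -1.7, 9.7]
width: 49.5
```

On the floor; release and back off upward.

Call:
carry_out([
  {"fingers": 72,"tx": 0,"ty": 0,"tz": 0.5,"yaw": 0},
  {"fingers": 72,"tx": 0,"ty": 0,"tz": 0,"yaw": 0},
  {"fingers": 72,"tx": 0,"ty": 0,"tz": 0,"yaw": 0},
  {"fingers": 72,"tx": 0,"ty": 0,"tz": 0,"yaw": 0},
  {"fingers": 72,"tx": 0,"ty": 0,"tz": 0,"yaw": 0},
  {"fingers": 72,"tx": 0,"ty": 0,"tz": 6,"yaw": 0},
  {"fingers": 72,"tx": 0,"ty": 0,"tz": 14,"yaw": 0},
  {"fingers": 72,"tx": 0,"ty": 0,"tz": 20,"yaw": 0},
  {"fingers": 72,"tx": 0,"ty": 0,"tz": 20,"yaw": 0},
  {"fingers": 72,"tx": 0,"ty": 0,"tz": 20,"yaw": 0},
  {"fingers": 72,"tx": 0,"ty": 0,"tz": 20,"yaw": 0},
  {"fingers": 72,"tx": 0,"ty": 0,"tz": 20,"yaw": 0},
  {"fingers": 72,"tx": 0,"ty": 0,"tz": 20,"yaw": 0},
  {"fingers": 72,"tx": -3,"ty": -20,"tz": 15,"yaw": 0},
  {"fingers": 72,"tx": -3,"ty": -20,"tz": 15,"yaw": 0},
  {"fingers": 72,"tx": -3,"ty": -20,"tz": 15,"yaw": 0},
  {"fingers": 72,"tx": -3,"ty": -20,"tz": 15,"yaw": 0},
  {"fingers": 72,"tx": -3,"ty": -20,"tz": 0,"yaw": 0},
  {"fingers": 72,"tx": 0,"ty": 0,"tz": 0,"yaw": 0},
  {"fingers": 72,"tx": 0,"ty": 0,"tz": 0,"yaw": 0},
])

```text
clock: 37.65
tcp_pos: [406.6, 213.7, 242.1]
ee_rot: [-0.707, 0.707, 0.002, -0.003]
ft_force: [0.3, 0.0, 0.3]
width: 72.0
```

Run:
```python
from h import *
p=get("wrist"); print(p["s"]["tcp_pos"],p["s"]["width"],p["s"]["ft_force"])
print("tray sleeve",fitrim(p,(421,314),z=73)); marks(p,"sleeve_a_mid gauge_grip tray_floor")
q=get("side"); marks(q,"sleeve_a_mid gauge_grip carton_floor tray_floor timer amber_vial dropper felt_marker")
save({"frame":np.vstack([p["frame"][:240],q["frame"][70:400]])},"c11.png")
```

```text
[406.56889703 213.70018041 242.07878642] 71.97048176337692 [0.25638579 0.00416587 0.32381977]
tray sleeve (array([419.43046765, 313.84440732]), np.float64(-175.44903564453125))
sleeve_a_mid []
gauge_grip [([424.5, 313.2, 37.4], 0.39)]
tray_floor []
sleeve_a_mid [([412.5, -365.6, 38.5], 0.91)]
gauge_grip [([569.2, 93.1, 116.9], 0.52)]
carton_floor [([410.1, -363.1, 1.6], 0.98), ([566.9, 93.7, 114.3], 0.68)]
tray_floor [([417.7, 314.5, 4.1], 0.61)]
timer [([594.9, 235.4, -0.8], 0.45)]
amber_vial [([594.6, 232.5, -4.1], 0.71)]
dropper []
felt_marker [([446.3, 171.1, 1.4], 0.61), ([596.4, 233.7, -2.1], 0.45)]
```

View pics/c11.png

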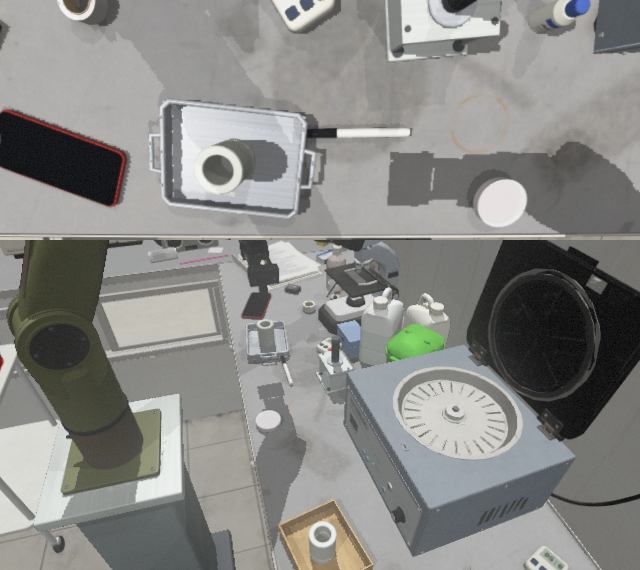

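All in place: the sleeve stands in the tray (wrist view, 222,168), the other in the box (side view, 322,540), and the gauge hangs in the stand (335,350). The marker and timer have not moved.

```bash
python3 -c "
from workcell import workorder
print(workorder.finish_job())"
```

```text
the job is handed in; nothing more can be done
None
```

The job is handed in: the left sleeve failed and stands in the cardboard box, the right sleeve passed and stands in the steel tray, and the gauge hangs in its stand.

- **Left sleeve:** the gauge stopped about 22 mm below the rim, at roughly 19 N.
- **Right sleeve:** the gauge went in freely until the collar met the rim, about 58 mm down, at roughly 14 N.
- **Last checks:** the final pictures show both sleeves upright near the middle of their containers. The gripper was open and clear, and the clock read about 38 s. The marker and timer are where they were.
- **Less certain:**
  - The networks did not confirm the brown bottle or the dropper bottle in the last views. The one brown-bottle report landed on the timer, so it is a misdetection. The arm never worked close to either bottle.
  - The network did not find the sleeve in the tray in the last views (the wrist camera called it the gauge). I confirmed it from the picture and a rim fit at (419, 314) mm.
  - The side camera put things about 2 mm lower in x than the wrist camera, which is within the stated calibration.
  - The second sleeve was gripped about 12 mm higher than I planned, which did no harm.

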